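Centre-punch a batch of brass stand-off tubes in the drop-bar vee jig

TASK

Take all the brass tubes out of the block rack and load them into the vee of the marking jig, one to a lane: laid on the sloping apron in front, a tube rolls in under the raised bar and centres itself. With all of them seated and the bar still on its catch, press the trip pad so that the bar drops on them and marks them all at once; then lift the bar up again (right back, to get at the tubes) and put every tube back into a hole of the rack, pushed home. Leave the bar up, and do not knock over or shift the little flux bottle.

Things in the scene. Friction and masses are not known exactly. Their poses are not given: they have to be found in the camera images.
- jig: Marking jig fixed to the bench (plywood, wooden cheeks, metal fins), 239 x 268 mm. Origin on the bench under the middle of the vee; x to the back, y to the left along the vee, z up. A 90 degree vee runs along y at x = 0. In front of it an apron slopes down towards it: z = 63 mm at x = -92, z = 38 mm at the vee's lip, x = -11 (17 degrees). A tube laid on it rolls down into the vee.
- vee (a point): Middle of the vee on the axis of a seated tube: jig (0, 0, 44) mm; axes as jig. Apron and vee exist only at both ends of each lane: the middle 42 mm of a lane is open from above down to the base (z = 12 mm), so that fingers can reach round a tube in the vee. The back side of the vee rises to z = 49 mm.
- lane1 (a point): Middle of the left lane of the vee: jig y = +84 mm, at the height of a seated tube's axis (z = 44 mm). Axes as jig. The lane is 80 mm clear between fins 4 mm thick, whose tops are at z = 55 mm over the vee and 75 mm at the apron's front end.
- lane2 (a point): Middle of the middle lane of the vee: jig y = 0 mm, at the height of a seated tube's axis (z = 44 mm). Axes as jig. The lane is 80 mm clear between fins 4 mm thick, whose tops are at z = 55 mm over the vee and 75 mm at the apron's front end.
- lane3 (a point): Middle of the right lane of the vee: jig y = -84 mm, at the height of a seated tube's axis (z = 44 mm). Axes as jig. The lane is 80 mm clear between fins 4 mm thick, whose tops are at z = 55 mm over the vee and 75 mm at the apron's front end.
- bar (a joint): Angle (rad) of the jig's hinged steel bar, growing up and back. 0: dropped, its studs rest on tubes in the vee. 1.05: held by its catch, as at the start; it then slants over the vee (jig x > 15 mm, up to 205 mm high), no room for a hand there. 1.62: right back at its stop; above 1.5 it stays back and the vee is free from above. Lifted, it passes the catch with a light click.
- bar_hinge (a point): Middle of the bar's hinge axis, which runs along the jig's y: jig (75, 0, 66) mm. The bar weighs 0.55 kg; once lifted past its catch it cannot fall below 1.05 rad, and lowered from the back it comes to rest on the catch. Lifting takes 3 to 5 N at its bail.
- bar_grip (a point): Middle of the bar's bail: a round grip rod, 15 mm thick, along the jig's y, free for 35 mm either side of this point. Seen from the hinge axis it lies at jig x = -137 cos q + 22 sin q, z = 137 sin q + 22 cos q mm (q = joint bar). It can be pinched from above at any angle and led along its arc.
- trip (a joint): Travel (m) of the sprung trip pad downwards: 0 at rest, 0.010 fully down. The catch lets the bar go at about 0.008 (about 4 N); fully down takes about 5 N.
- trip_top (a point): Middle of the top of the round black trip pad, 26 mm across, 44 mm above the bench at the jig's front right corner: jig x = -110, y = -84 mm, in front of the right lane. It is pressed straight down. Just behind it the cheeks either side of that lane's 42 mm gap rise to z = 64 mm.
- rack: Wooden block rack fixed to the bench, 204 mm long, 52 deep, 86 high. Origin on the bench under the middle of its front face; x goes into the block (the face looks along -x, to the robot's left), y along the row, z up. Four level blind holes along x: 27 mm diameter, 2 mm chamfer, 40 mm deep, 50 mm apart, axes at z = 60 mm. A tube pushed home stands out 32 mm.
- hole1 (a point): Middle of the mouth of hole 1 in the rack's front face (rack y = -75, z = 60 mm); axes as rack. The centre of a tube pushed home lies 4 mm inside.
- hole2 (a point): Middle of the mouth of hole 2 in the rack's front face (rack y = -25, z = 60 mm); axes as rack. The centre of a tube pushed home lies 4 mm inside.
- hole3 (a point): Middle of the mouth of hole 3 in the rack's front face (rack y = 25, z = 60 mm); axes as rack. The centre of a tube pushed home lies 4 mm inside.
- hole4 (a point): Middle of the mouth of hole 4 in the rack's front face (rack y = 75, z = 60 mm); axes as rack. The centre of a tube pushed home lies 4 mm inside.
- tube_1: Brass tube, 24 mm outside diameter, 72 mm long, 0.11 kg; origin at its centre, x along its axis. Two or three of the four tubes are there, each lying level in a hole of the rack with about 34 mm standing out. All are alike.
- tube_2: Brass tube, 24 mm outside diameter, 72 mm long, 0.11 kg; origin at its centre, x along its axis. Two or three of the four tubes are there, each lying level in a hole of the rack with about 34 mm standing out. All are alike.
- tube_3: Brass tube, 24 mm outside diameter, 72 mm long, 0.11 kg; origin at its centre, x along its axis. Two or three of the four tubes are there, each lying level in a hole of the rack with about 34 mm standing out. All are alike.
- tube_4: Brass tube, 24 mm outside diameter, 72 mm long, 0.11 kg; origin at its centre, x along its axis. Two or three of the four tubes are there, each lying level in a hole of the rack with about 34 mm standing out. All are alike.
- flux_bottle: Small brown dropper bottle, 33 mm across, 102 mm high, standing on the bench behind the jig's right end; a bystander. Origin under its foot.

How it is judged (in metres and radians):
On the way, in this order (a step that is already met when the one before it is completed fails the run):
1. all tubes lie seated in the vee while the bar is still up (x of tube_1 in the frame of vee between -0.004 and 0.004 m and z of tube_1 in the frame of vee between -0.004 and 0.004 m and y of tube_1 in the frame of vee between -0.095 and 0.095 m and angle between the x axis of each of tube_1, tube_2, tube_3, tube_4 and the y axis of jig, either way round below 0.08 rad and x of tube_2 in the frame of vee between -0.004 and 0.004 m and z of tube_2 in the frame of vee between -0.004 and 0.004 m and y of tube_2 in the frame of vee between -0.095 and 0.095 m and x of tube_3 in the frame of vee between -0.004 and 0.004 m and z of tube_3 in the frame of vee between -0.004 and 0.004 m and y of tube_3 in the frame of vee between -0.095 and 0.095 m and x of tube_4 in the frame of vee between -0.004 and 0.004 m and z of tube_4 in the frame of vee between -0.004 and 0.004 m and y of tube_4 in the frame of vee between -0.095 and 0.095 m and value of joint bar above 0.95 rad), for 0.3 s.
2. the bar has dropped on the seated tubes (x of tube_1 in the frame of vee between -0.004 and 0.004 m and z of tube_1 in the frame of vee between -0.004 and 0.004 m and y of tube_1 in the frame of vee between -0.095 and 0.095 m and angle between the x axis of each of tube_1, tube_2, tube_3, tube_4 and the y axis of jig, either way round below 0.08 rad and x of tube_2 in the frame of vee between -0.004 and 0.004 m and z of tube_2 in the frame of vee between -0.004 and 0.004 m and y of tube_2 in the frame of vee between -0.095 and 0.095 m and x of tube_3 in the frame of vee between -0.004 and 0.004 m and z of tube_3 in the frame of vee between -0.004 and 0.004 m and y of tube_3 in the frame of vee between -0.095 and 0.095 m and x of tube_4 in the frame of vee between -0.004 and 0.004 m and z of tube_4 in the frame of vee between -0.004 and 0.004 m and y of tube_4 in the frame of vee between -0.095 and 0.095 m and value of joint bar below 0.05 rad), for 0.3 s.
3. the bar has been lifted past its catch again (value of joint bar above 0.95 rad), for 0.3 s.
At the end, for the whole second after the job is handed in: Every tube that is there lies at rest in a hole of the rack, at least 34 mm deep (of 40), and the bar is up on its catch or farther back (joint bar above 0.95) (((x of tube_1 in the frame of hole1 above -0.002 m and y of tube_1 in the frame of hole1 between -0.005 and 0.005 m and z of tube_1 in the frame of hole1 between -0.005 and 0.005 m) or (x of tube_1 in the frame of hole2 above -0.002 m and y of tube_1 in the frame of hole2 between -0.005 and 0.005 m and z of tube_1 in the frame of hole2 between -0.005 and 0.005 m) or (x of tube_1 in the frame of hole3 above -0.002 m and y of tube_1 in the frame of hole3 between -0.005 and 0.005 m and z of tube_1 in the frame of hole3 between -0.005 and 0.005 m) or (x of tube_1 in the frame of hole4 above -0.002 m and y of tube_1 in the frame of hole4 between -0.005 and 0.005 m and z of tube_1 in the frame of hole4 between -0.005 and 0.005 m)) and angle between the x axis of each of tube_1, tube_2, tube_3, tube_4 and the x axis of rack, either way round below 0.12 rad and linear speed of each of tube_1, tube_2, tube_3, tube_4 below 0.02 m/s and ((x of tube_2 in the frame of hole1 above -0.002 m and y of tube_2 in the frame of hole1 between -0.005 and 0.005 m and z of tube_2 in the frame of hole1 between -0.005 and 0.005 m) or (x of tube_2 in the frame of hole2 above -0.002 m and y of tube_2 in the frame of hole2 between -0.005 and 0.005 m and z of tube_2 in the frame of hole2 between -0.005 and 0.005 m) or (x of tube_2 in the frame of hole3 above -0.002 m and y of tube_2 in the frame of hole3 between -0.005 and 0.005 m and z of tube_2 in the frame of hole3 between -0.005 and 0.005 m) or (x of tube_2 in the frame of hole4 above -0.002 m and y of tube_2 in the frame of hole4 between -0.005 and 0.005 m and z of tube_2 in the frame of hole4 between -0.005 and 0.005 m)) and ((x of tube_3 in the frame of hole1 above -0.002 m and y of tube_3 in the frame of hole1 between -0.005 and 0.005 m and z of tube_3 in the frame of hole1 between -0.005 and 0.005 m) or (x of tube_3 in the frame of hole2 above -0.002 m and y of tube_3 in the frame of hole2 between -0.005 and 0.005 m and z of tube_3 in the frame of hole2 between -0.005 and 0.005 m) or (x of tube_3 in the frame of hole3 above -0.002 m and y of tube_3 in the frame of hole3 between -0.005 and 0.005 m and z of tube_3 in the frame of hole3 between -0.005 and 0.005 m) or (x of tube_3 in the frame of hole4 above -0.002 m and y of tube_3 in the frame of hole4 between -0.005 and 0.005 m and z of tube_3 in the frame of hole4 between -0.005 and 0.005 m)) and ((x of tube_4 in the frame of hole1 above -0.002 m and y of tube_4 in the frame of hole1 between -0.005 and 0.005 m and z of tube_4 in the frame of hole1 between -0.005 and 0.005 m) or (x of tube_4 in the frame of hole2 above -0.002 m and y of tube_4 in the frame of hole2 between -0.005 and 0.005 m and z of tube_4 in the frame of hole2 between -0.005 and 0.005 m) or (x of tube_4 in the frame of hole3 above -0.002 m and y of tube_4 in the frame of hole3 between -0.005 and 0.005 m and z of tube_4 in the frame of hole3 between -0.005 and 0.005 m) or (x of tube_4 in the frame of hole4 above -0.002 m and y of tube_4 in the frame of hole4 between -0.005 and 0.005 m and z of tube_4 in the frame of hole4 between -0.005 and 0.005 m)) and value of joint bar above 0.95 rad); the robot touches nothing.
It fails at once if the flux bottle was tipped or shifted by more than 3 cm (distance of flux_bottle from where it was at the start of the episode above 0.03 m or angle between flux_bottle's own z axis and vertical above 0.5 rad).
Of tube_1, tube_2, tube_3, tube_4 only 2 to 3 are there at a start; the rules pass over those that are not, and their reading is None.
At some moment in a run one of tube_1, tube_2, tube_3, tube_4 may be knocked a few centimetres aside while the robot is not near it.
Once in a run the grip may slacken for a moment while it holds something.
It also fails if it takes over 210 s, if anything falls off the work surface, if the arm or the gripper's body presses on something with over 40 N, if the wrist force passes 120 N, or if a joint passes its speed limit or range.

ROBOT

A 6-joint arm with a two-finger parallel gripper is mounted at the origin on a cart in front of the work surface, level with it; the furniture and walls round the work are solid. World frame = base frame: x ahead of the robot, y to its left, z up, the work surface at z = 0. Lengths are in mm, angles in rad, forces in N, time in s.
With the tool pointing down it reaches from about 250 to 725 mm from the base axis. Payload 4 kg.
Tool frame: the origin (TCP) lies at the very end of the fingers, on their centre line; the grasp point (between the pads) lies 19 mm behind it (env.hold_point_z is the distance from the TCP to the grasp point, in mm); z points along the fingers, y is the line along which they close (so a half turn about z gives the same grasp; the last joint's range is limited). The gripper opens to 85 mm and grips with 20 to 120 N. Pads are 22 mm wide; open, the fingers measure 114 mm over their backs; the gripper's body (76 mm by 85 mm) begins 54 mm behind the grasp point. The pads swing forward as they close: fully open they stand 13 mm farther back than shut.
Start: joints at [-1.101, 0.241, 0.005, 1.335, 0, 1.571], TCP at [226.352, -445.83, 231.306] pointing down, gripper open.
Joint ranges: [-2.72, 2.72], [-1.05, 1.87], [-1.09, 1.28], [-1.99, 2.15], [-1.42, 1.44], [-3.14, 3.14]. Speed limits (rad/s): [2.79, 2.79, 3.14, 3.14, 3.14, 3.14].

INTERFACE

Orientations are given as a 3x3 rotation matrix whose columns are the frame's x, y, z axes.
In Python, from station import monitor, optics, job, env gives the robot as it stands. The module is installed in compiled form; this text tells all that it offers.
- The arm moves only by the tool step_arm, never from a script. Its argument "deltas" is a list of rows, each an object of numbers: "jaw": the closure, from 0 (fully open) to 1 (shut); "tx", "ty", "tz": the shift along the tool's x, y, z in m; "turn": the turn about the tool's z in rad. In form: [{"jaw": .., "tx": .., "ty": .., "tz": .., "turn": ..}, ...]. A call has 1 to 5 rows; each row is the pose to reach, as a shift and turn from the pose commanded when the call began, along the tool's axes at that moment; what a row does not reach only later rows make up. A row lasts 1/10 s, in which the tool goes at most 50 mm and 8.59 degrees, less where a joint would pass 70% of its speed; a pose out of reach is approached as far as the arm can. A call with a gripper value outside its range is refused whole. The fingers move at their own pace and stop on an object; "grip_force" is the grip in N (left out, the last holds). Time passes only in rows, so rows that repeat a pose let the fingers close. It gives the time, the measured TCP pose, the force, the opening and the grip force at its end, in the units of the state.
- monitor.observe(): the state, without advancing time (a new reading comes with each control period).
- optics.camera(name): name is "side" or "top"; returns the picture (400x640x3 uint8, blue, green, red); there is no depth.
- optics.get_calibration(name): a dict with "fovy" (degrees; the focal length in pixels is half the picture's height over the tangent of half this angle, whatever the lens; pixels are square), "cx", "cy" (the principal point, pixels), "origin" and "orientation" of the camera in the world. Camera axes: x right, y up, looking along -z (the intrinsics and any distortion apply to the point x, -y, -z); pixel columns grow to the right and rows downward; lengths in mm; the calibration is good to about 2 mm. A picture is of the moment at which its call begins. get_calibration takes no time and is no camera call.
- job.close_job(): hands the job in; it is judged then, once.
The state is a dict: "time": time; "joint_positions": joint angles; "qvel": joint speeds; "tau": joint torques, N m; "position": TCP position; "orientation": TCP orientation; "ft_force": force on the tool from outside, world axes, zero at the start; "wrist_torque": the same for the moment, N m; "width": finger opening in mm; "finger_force": force on a finger pad.
Only numpy, scipy, OpenCV 4.12 (cv2) and the standard library are available. Lean on these libraries where they do the work, as an engineer would, in place of code of your own. Each camera call takes 0.05 s, during which the arm holds its last target. There are 200 camera calls.

## Working session

There is one attempt and no reset: what is moved stays moved. The work goes in short steps, Python scripts to look and compute and a tool call to move; the robot and the scene stay as the last step left them, time stands still between calls to the robot, and variables do not carry over. Pictures are saved under pics/ and viewed, at most 14 in all, crops included, and the job is handed in when it is done.

Besides the shell and the picture viewer there is one more tool, called after "Request:" as name([rows], argument=value, ...), one row to a line, values as JSON. step_arm: Moves the arm, as the interface text tells. Its arguments: {"type":"object","properties":{"deltas":{"type":"array"},"grip_force":{"type":"number"}},"required":["deltas"]}

```bash
mkdir -p pics; python3 - <<'E'
from station import monitor, optics, job, env
import cv2
s=monitor.observe(); print(s['time'],s['position'],s['orientation'],s['width'])
for n in('side','top'):
    cv2.imwrite(f'pics/{n}0.png',optics.camera(n)); print(n,optics.get_calibration(n))
E
```

```text
0.0 [ 226.05212392 -445.26273736  230.41428519] [[ 8.91674844e-01  4.52675513e-01 -9.23248095e-04]
 [ 4.52676454e-01 -8.91672885e-01  1.86907961e-03]
 [ 2.28512800e-05 -2.08454395e-03 -9.99997827e-01]] 85.2404971612796
side {'fovy': 45.5306151999317, 'cx': 314.31526670942793, 'cy': 197.35324186217588, 'origin': array([  -76.85378305, -1367.31304018,   668.79535891]), 'orientation': array([[ 0.91880237,  0.1396159 , -0.36920132],
       [-0.39462274,  0.34544824, -0.85143315],
       [ 0.00866634,  0.92799403,  0.37249427]])}
top {'fovy': 44.410154369804005, 'cx': 316.06482950665844, 'cy': 194.20465919853422, 'origin': array([ 217.18692831,   13.00908875, 1509.00291223]), 'orientation': array([[ 0.06274958,  0.97486785, -0.21376428],
       [-0.99801856,  0.06228645, -0.00890787],
       [ 0.00463062,  0.21389968,  0.97684466]])}
```

View pics/side0.png

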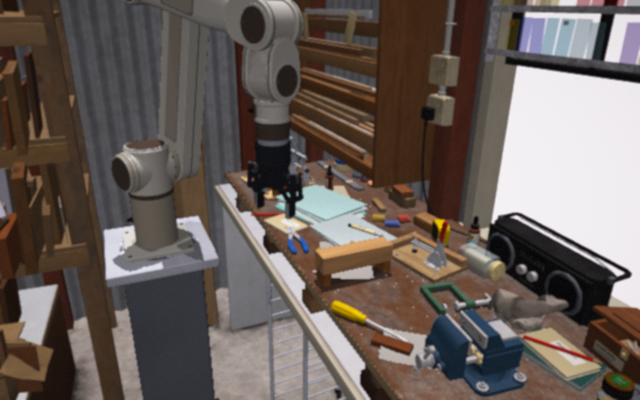

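View pics/top0.png

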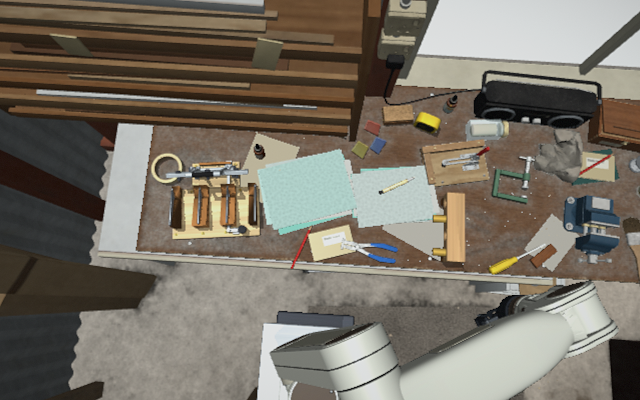

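The side view shows the rack at (355,258). The top view shows the jig at about (215,205), its trip pad at about (237,229), the rack at (455,228) with two tubes at about (440,218) and (440,240), and the bottle at (259,151). I'll enlarge the top crops.

```bash
cat > h.py <<'E'
import numpy as np, cv2
from station import monitor, optics, job, env
def K(n):
    c=optics.get_calibration(n); f=200/np.tan(np.radians(c['fovy']/2)); return c,f
def ray(n,u,v):
    c,f=K(n); d=c['orientation']@np.array([(u-c['cx'])/f,-(v-c['cy'])/f,-1]); return c['origin'],d
def onz(n,u,v,z):
    o,d=ray(n,u,v); return o+d*(z-o[2])/d[2]
def proj(n,p):
    c,f=K(n); q=c['orientation'].T@(np.array(p)-c['origin']); return np.array([c['cx']+f*q[0]/-q[2],c['cy']-f*q[1]/-q[2]])
def two(a,b):
    (o1,d1),(o2,d2)=ray('side',*a),ray('top',*b)
    t=np.linalg.lstsq(np.c_[d1,-d2],o2-o1,rcond=None)[0]; p,q=o1+t[0]*d1,o2+t[1]*d2
    return (p+q)/2,np.linalg.norm(p-q)
E
python3 - <<'E'
import cv2,numpy as np
a=cv2.imread('pics/top0.png')
j=cv2.resize(a[145:245,155:285],None,fx=5,fy=5,interpolation=cv2.INTER_CUBIC)
r=cv2.resize(a[180:275,420:480],None,fx=6,fy=6,interpolation=cv2.INTER_CUBIC)
cv2.imwrite('pics/j0.png',j);cv2.imwrite('pics/r0.png',r)
from h import *
print(onz('top',440,218,60),onz('top',440,240,60),onz('top',215,205,44),onz('top',455,192,86),onz('top',455,262,86),onz('top',259,158,0))
E
```

```text
[ 485.06159142 -349.31455075   60.        ] [ 418.77421613 -349.889643     60.        ] [484.59909408 331.20212123  44.        ] [ 561.69765645 -386.79610952   86.        ] [ 354.04164463 -387.23895962   86.        ] [654.22357643 216.62197654   0.        ]
```

View pics/j0.png

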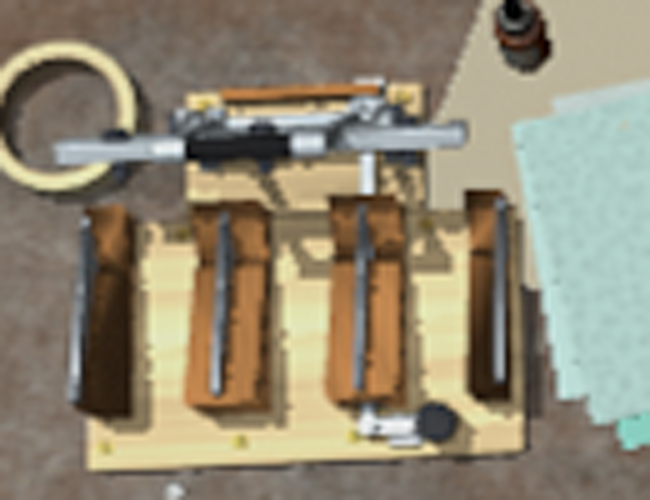

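View pics/r0.png

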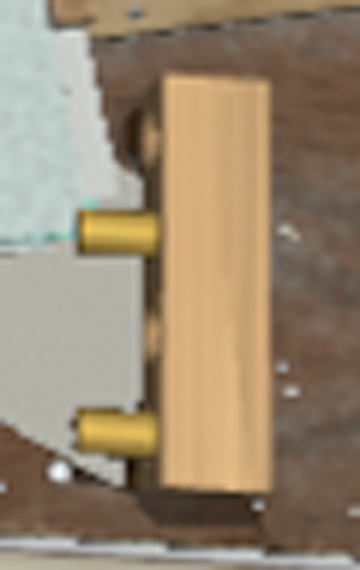

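The rack crop shows tubes at rows about 232 and 432, in hole 3 and hole 1, so only two tubes are present. The jig crop shows fin front ends at (75,400), (215,392), (360,388) and (500,380), and the trip pad at (437,423).

```bash
python3 - <<'E'
from h import *
np.set_printoptions(precision=1,suppress=True)
J=lambda X,Y:(155+(X+.5)/5-.5,145+(Y+.5)/5-.5)
R=lambda X,Y:(420+(X+.5)/6-.5,180+(Y+.5)/6-.5)
for p in [(75,400),(215,392),(360,388),(500,380)]: print('fin',onz('top',*J(*p),75))
print('trip',onz('top',*J(437,423),44))
for p in [(88,470),(524,455),(522,215)]: print('plate',onz('top',*J(*p),12))
for p in [(162,75),(268,80),(162,487),(270,491)]: print('rack',onz('top',*R(*p),86))
a=cv2.imread('pics/top0.png'); hsv=cv2.cvtColor(a,cv2.COLOR_BGR2HSV)
m=cv2.inRange(hsv,(20,140,90),(32,255,255))[200:270,425:447]
n,l,st,c=cv2.connectedComponentsWithStats(m)
for s,k in zip(st,c):
    if 30<s[4]<900: print('tube',s,k, onz('top',k[0]+425,k[1]+200,62), 'ends',onz('top',s[0]+424.5,k[1]+200,66),onz('top',s[0]+s[2]+424.5,k[1]+200,66))
E
```

```text
fin [411.8 451.8  75. ]
fin [421.7 369.9  75. ]
fin [429.6 284.7  75. ]
fin [439.6 202.6  75. ]
trip [415.9 242.2  44. ]
plate [377.8 457.7  12. ]
plate [403.9 192.1  12. ]
plate [554.5 206.5  12. ]
rack [ 559.8 -361.7   86. ]
rack [ 560.7 -414.3   86. ]
rack [ 356.1 -362.9   86. ]
rack [ 357.5 -414.9   86. ]
tube [ 8 15 14  8 95] [14.4 18.1] [ 484.4 -347.    62. ] ends [ 482.4 -325.4   66. ] [ 485.  -367.2   66. ]
tube [ 8 48 13  8 94] [14.  51.5] [ 384.2 -346.8   62. ] ends [ 382.5 -326.6   66. ] [ 385.  -364.9   66. ]
```

```bash
cat >> h.py <<'E'
def plan(x,y,z,yaw=np.pi/2):
    "deltas (m, rad) in tool axes from the measured pose to world TCP pose, tool x at yaw"
    s=monitor.observe(); R=s['orientation']; d=R.T@(np.array([x,y,z])-s['position'])/1000
    t=-(yaw-np.arctan2(R[1,0],R[0,0])); t=(t+np.pi)%(2*np.pi)-np.pi
    print('at',s['position'].round(1),'w',round(s['width'],1),'F',s['ft_force'].round(1),'t',round(s['time'],1),'j6',s['joint_positions'][5].round(2)); print('tx %.4f ty %.4f tz %.4f turn %.3f'%(*d,t))
E
```

Request:
step_arm([
  {"jaw": 0.2, "tx": 0.036, "ty": 0.003, "tz": 0.01, "turn": -0.14},
  {"jaw": 0.3, "tx": 0.072, "ty": 0.006, "tz": 0.02, "turn": -0.28},
  {"jaw": 0.3, "tx": 0.108, "ty": 0.01, "tz": 0.03, "turn": -0.42},
  {"jaw": 0.3, "tx": 0.144, "ty": 0.013, "tz": 0.04, "turn": -0.56},
  {"jaw": 0.3, "tx": 0.18, "ty": 0.017, "tz": 0.05, "turn": -0.7},
])

```text
time: 0.6
position: [395.5, -378.6, 180.4]
orientation: [[0.385, 0.923, -0.001], [0.923, -0.385, 0.001], [0.0, -0.001, -1.0]]
ft_force: [-0.6, 0.0, -0.3]
width: 59.3
finger_force: 0.0
```

```bash
python3 -c "
from h import *; plan(484.2,-344,120)"
```

```text
at [ 395.5 -378.6  180.4] w 59.3 F [-0.6  0.  -0.3] t 0.6 j6 1.2
tx 0.0660 ty 0.0686 tz 0.0604 turn -0.395
```

Request:
step_arm([
  {"jaw": 0.3, "tx": 0.013, "ty": 0.014, "tz": 0.012, "turn": -0.08},
  {"jaw": 0.3, "tx": 0.027, "ty": 0.028, "tz": 0.024, "turn": -0.16},
  {"jaw": 0.3, "tx": 0.04, "ty": 0.042, "tz": 0.036, "turn": -0.24},
  {"jaw": 0.3, "tx": 0.053, "ty": 0.056, "tz": 0.048, "turn": -0.32},
  {"jaw": 0.3, "tx": 0.066, "ty": 0.0685, "tz": 0.06, "turn": -0.4},
])

```text
time: 1.1
position: [483.9, -344.9, 120.1]
orientation: [[-0.003, 1.0, -0.001], [1.0, 0.003, 0.001], [0.001, -0.001, -1.0]]
ft_force: [-0.7, -0.6, 0.2]
width: 59.7
finger_force: 0.0
```

```bash
python3 -c "
from h import *; plan(484.2,-344,39.5,1.578)
a=optics.camera('side');cv2.imwrite('pics/s1.png',cv2.resize(a[170:310,260:420],None,fx=5,fy=4.2,interpolation=cv2.INTER_CUBIC))"
```

```text
at [ 483.9 -344.9  120.1] w 59.7 F [-0.7 -0.6  0.2] t 1.1 j6 0.95
tx 0.0008 ty 0.0004 tz 0.0806 turn -0.005
```

View pics/s1.png

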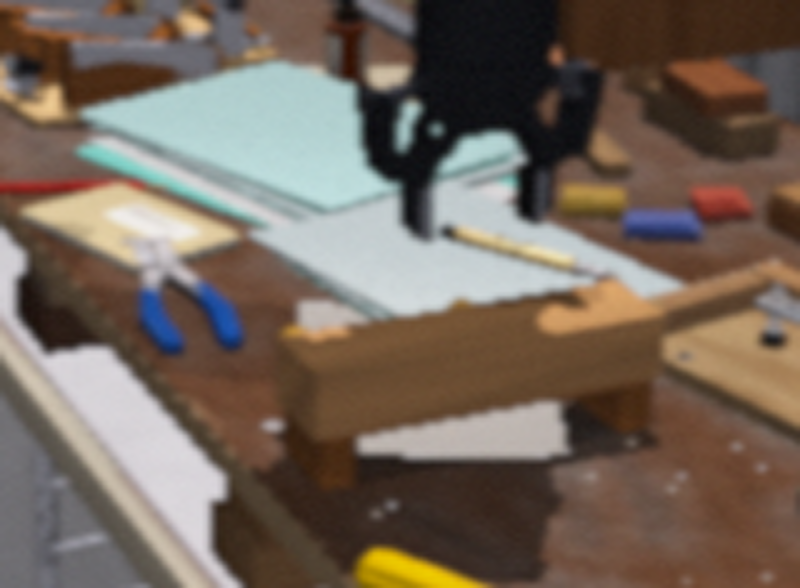

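The gripper stands above the hole 3 tube at about (460,305), and its fingers straddle it. I'll descend and grip.

Request:
step_arm([
  {"jaw": 0.3, "tx": 0.0, "tz": 0.02},
  {"jaw": 0.3, "tz": 0.04},
  {"jaw": 0.3, "tz": 0.06},
  {"jaw": 0.3, "tz": 0.08, "tx": 0.001},
  {"jaw": 0.3, "tz": 0.081, "tx": 0.001},
], grip_force=40)

```text
schema error: expected keys jaw, tx, ty, tz, turn
```

Request:
step_arm([
  {"jaw": 1},
  {"jaw": 1},
  {"jaw": 1},
  {"jaw": 1},
  {"jaw": 1},
], grip_force=40)

```text
schema error: expected keys jaw, tx, ty, tz, turn
```

Request:
step_arm([
  {"jaw": 0.3, "tx": 0, "ty": 0, "tz": 0.02, "turn": 0},
  {"jaw": 0.3, "tx": 0, "ty": 0, "tz": 0.04, "turn": 0},
  {"jaw": 0.3, "tx": 0, "ty": 0, "tz": 0.06, "turn": -0.005},
  {"jaw": 0.3, "tx": 0.001, "ty": 0, "tz": 0.08, "turn": -0.005},
  {"jaw": 0.3, "tx": 0.001, "ty": 0, "tz": 0.081, "turn": -0.005},
], grip_force=40)

```text
time: 1.65
position: [480.7, -342.8, 37.1]
orientation: [[-0.003, 1.0, -0.006], [1.0, 0.003, 0.004], [0.004, -0.006, -1.0]]
ft_force: [-0.5, 0.8, 0.2]
width: 59.6
finger_force: 0.0
```

Request:
step_arm([
  {"jaw": 1, "tx": 0, "ty": 0, "tz": 0, "turn": 0},
  {"jaw": 1, "tx": 0, "ty": 0, "tz": 0, "turn": 0},
  {"jaw": 1, "tx": 0, "ty": 0, "tz": 0, "turn": 0},
  {"jaw": 1, "tx": 0, "ty": 0, "tz": 0, "turn": 0},
  {"jaw": 1, "tx": 0, "ty": 0, "tz": 0, "turn": 0},
], grip_force=40)

```text
time: 2.15
position: [485.0, -345.2, 41.8]
orientation: [[-0.004, 1.0, 0.004], [1.0, 0.004, -0.002], [-0.002, 0.004, -1.0]]
ft_force: [2.3, -0.3, 2.9]
width: 23.1
finger_force: 38.9
```

Request:
step_arm([
  {"jaw": 1, "tx": 0.003, "ty": 0, "tz": 0, "turn": 0},
  {"jaw": 1, "tx": 0.006, "ty": 0, "tz": 0, "turn": 0},
  {"jaw": 1, "tx": 0.009, "ty": 0, "tz": 0, "turn": 0},
  {"jaw": 1, "tx": 0.009, "ty": 0, "tz": 0, "turn": 0},
  {"jaw": 1, "tx": 0.009, "ty": 0, "tz": 0, "turn": 0},
], grip_force=40)

```text
time: 2.65
position: [484.0, -335.1, 40.7]
orientation: [[-0.005, 1.0, 0.001], [1.0, 0.005, 0.0], [0.0, 0.001, -1.0]]
ft_force: [4.0, 0.0, 3.9]
width: 23.1
finger_force: 39.8
```

```bash
python3 -c "
from h import *; plan(484.2,-336,39.5,1.578)
optics.camera('side')
plan(484.2,-336,39.5,1.578)"
```

```text
at [ 484.  -335.1   40.7] w 23.1 F [4.  0.  3.9] t 2.6 j6 0.96
tx -0.0009 ty 0.0002 tz 0.0012 turn -0.002
at [ 484.  -335.1   40.7] w 23.0 F [4.5 0.4 2.5] t 2.7 j6 0.96
tx -0.0009 ty 0.0002 tz 0.0012 turn -0.003
```

Request:
step_arm([
  {"jaw": 0.5, "tx": 0, "ty": 0, "tz": 0, "turn": 0},
  {"jaw": 0.5, "tx": 0, "ty": 0, "tz": 0, "turn": 0},
  {"jaw": 0.5, "tx": 0, "ty": 0, "tz": 0, "turn": 0},
  {"jaw": 0.5, "tx": -0.006, "ty": 0, "tz": 0, "turn": 0},
  {"jaw": 0.5, "tx": -0.0125, "ty": 0, "tz": 0, "turn": 0},
])

```text
time: 3.2
position: [482.9, -348.2, 39.9]
orientation: [[-0.004, 1.0, -0.001], [1.0, 0.004, 0.0], [0.0, -0.001, -1.0]]
ft_force: [0.8, 0.4, 0.4]
width: 42.8
finger_force: 0.0
```

Request:
step_arm([
  {"jaw": 1, "tx": 0, "ty": 0, "tz": 0, "turn": 0},
  {"jaw": 1, "tx": 0, "ty": 0, "tz": 0, "turn": 0},
  {"jaw": 1, "tx": 0, "ty": 0, "tz": 0, "turn": 0},
  {"jaw": 1, "tx": 0, "ty": 0, "tz": 0, "turn": 0},
  {"jaw": 1, "tx": 0, "ty": 0, "tz": 0, "turn": 0},
], grip_force=40)

```text
time: 3.7
position: [484.8, -348.6, 41.0]
orientation: [[-0.004, 1.0, 0.003], [1.0, 0.004, -0.002], [-0.002, 0.003, -1.0]]
ft_force: [5.7, -1.3, -0.1]
width: 22.9
finger_force: 38.8
```

Request:
step_arm([
  {"jaw": 1, "tx": 0.01, "ty": 0, "tz": 0, "turn": 0},
  {"jaw": 1, "tx": 0.02, "ty": 0, "tz": 0, "turn": 0},
  {"jaw": 1, "tx": 0.03, "ty": 0, "tz": 0, "turn": 0},
  {"jaw": 1, "tx": 0.04, "ty": 0, "tz": 0, "turn": 0},
  {"jaw": 1, "tx": 0.05, "ty": 0, "tz": 0, "turn": 0},
])

```text
time: 4.2
position: [481.9, -296.3, 39.7]
orientation: [[-0.004, 1.0, -0.003], [1.0, 0.004, 0.001], [0.001, -0.003, -1.0]]
ft_force: [-0.5, -0.1, -0.4]
width: 22.7
finger_force: 38.4
```

Request:
step_arm([
  {"jaw": 1, "tx": 0.02, "ty": 0, "tz": -0.02, "turn": 0},
  {"jaw": 1, "tx": 0.04, "ty": 0, "tz": -0.04, "turn": 0},
  {"jaw": 1, "tx": 0.06, "ty": 0, "tz": -0.06, "turn": 0},
  {"jaw": 1, "tx": 0.08, "ty": 0, "tz": -0.08, "turn": 0},
  {"jaw": 1, "tx": 0.09, "ty": 0, "tz": -0.1, "turn": 0},
])

```text
time: 4.7
position: [481.6, -205.6, 140.7]
orientation: [[-0.006, 1.0, -0.002], [1.0, 0.006, 0.001], [0.001, -0.002, -1.0]]
ft_force: [0.9, -0.3, -1.1]
width: 22.9
finger_force: 38.5
```

```bash
python3 -c "
from h import *; plan(460,250,150,1.676)
a=optics.camera('side');cv2.imwrite('pics/s2.png',cv2.resize(a[140:290,230:420],None,fx=4,fy=4,interpolation=cv2.INTER_CUBIC))"
```

```text
at [ 481.6 -205.6  140.7] w 22.9 F [ 0.9 -0.3 -1.1] t 4.7 j6 1.16
tx 0.4557 ty -0.0191 tz -0.0087 turn -0.100
```

View pics/s2.png

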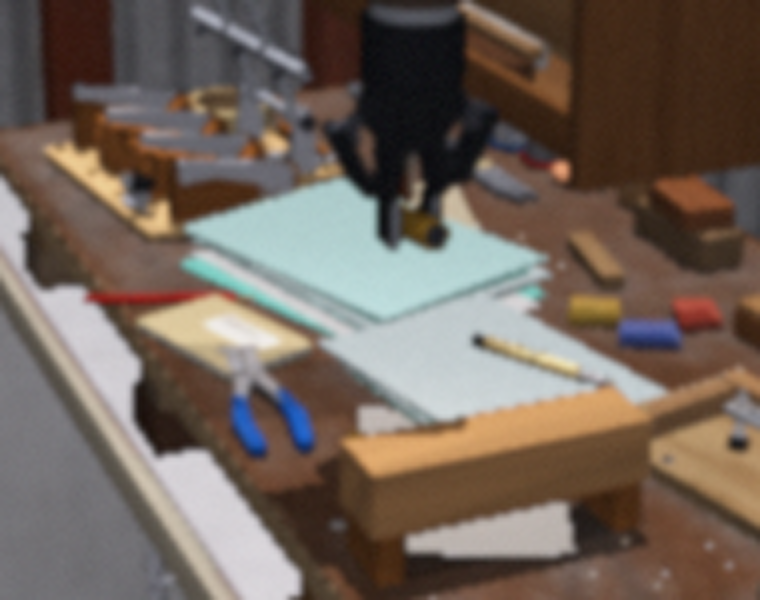

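Request:
step_arm([
  {"jaw": 1, "tx": 0.036, "ty": -0.001, "tz": 0, "turn": 0},
  {"jaw": 1, "tx": 0.072, "ty": -0.003, "tz": 0, "turn": 0},
  {"jaw": 1, "tx": 0.108, "ty": -0.005, "tz": 0, "turn": 0},
  {"jaw": 1, "tx": 0.144, "ty": -0.006, "tz": 0, "turn": 0},
  {"jaw": 1, "tx": 0.18, "ty": -0.008, "tz": 0, "turn": 0},
])

```text
time: 5.25
position: [473.1, -26.7, 139.6]
orientation: [[-0.004, 1.0, -0.001], [1.0, 0.004, -0.0], [-0.0, -0.001, -1.0]]
ft_force: [0.8, 0.1, -1.2]
width: 22.8
finger_force: 38.4
```

Request:
step_arm([
  {"jaw": 1, "tx": 0.036, "ty": -0.001, "tz": 0, "turn": 0},
  {"jaw": 1, "tx": 0.072, "ty": -0.003, "tz": 0, "turn": 0},
  {"jaw": 1, "tx": 0.108, "ty": -0.005, "tz": 0, "turn": 0},
  {"jaw": 1, "tx": 0.144, "ty": -0.006, "tz": 0, "turn": 0},
  {"jaw": 1, "tx": 0.18, "ty": -0.008, "tz": 0, "turn": 0},
])

```text
time: 5.75
position: [464.5, 153.1, 139.6]
orientation: [[-0.004, 1.0, -0.001], [1.0, 0.004, -0.001], [-0.001, -0.001, -1.0]]
ft_force: [0.4, -0.1, -1.3]
width: 22.7
finger_force: 38.4
```

Request:
step_arm([
  {"jaw": 1, "tx": 0.036, "ty": -0.001, "tz": 0, "turn": -0.02},
  {"jaw": 1, "tx": 0.072, "ty": -0.003, "tz": 0, "turn": -0.04},
  {"jaw": 1, "tx": 0.108, "ty": -0.005, "tz": 0, "turn": -0.06},
  {"jaw": 1, "tx": 0.144, "ty": -0.006, "tz": 0, "turn": -0.08},
  {"jaw": 1, "tx": 0.18, "ty": -0.008, "tz": 0, "turn": -0.1},
])

```text
time: 6.25
position: [455.8, 332.9, 139.4]
orientation: [[-0.105, 0.995, -0.001], [0.995, 0.105, -0.001], [-0.001, -0.001, -1.0]]
ft_force: [0.4, -0.2, -1.4]
width: 23.0
finger_force: 38.4
```

```bash
python3 -c "
from h import *; optics.camera('side'); plan(456.6,337.5,85,1.676)
"
```

```text
at [455.7 338.7 139.5] w 22.6 F [ 2.6  5.  -0.3] t 6.3 j6 2.1
tx -0.0016 ty 0.0008 tz 0.0545 turn 0.005
```

Request:
step_arm([
  {"jaw": 1, "tx": 0, "ty": 0, "tz": 0.02, "turn": 0},
  {"jaw": 1, "tx": 0, "ty": 0, "tz": 0.04, "turn": 0},
  {"jaw": 1, "tx": 0, "ty": 0, "tz": 0.05, "turn": 0},
  {"jaw": 1, "tx": 0, "ty": 0, "tz": 0.05, "turn": 0},
  {"jaw": 1, "tx": 0, "ty": 0, "tz": 0.05, "turn": 0},
])

```text
time: 6.8
position: [456.7, 331.6, 90.4]
orientation: [[-0.103, 0.995, -0.0], [0.995, 0.103, -0.0], [-0.0, -0.0, -1.0]]
ft_force: [0.8, 0.0, -0.6]
width: 22.8
finger_force: 38.5
```

```bash
python3 -c "
from h import *; s=optics.camera('side');t=optics.camera('top'); plan(456.6,337.5,60,1.676)
a=cv2.resize(s[120:210,225:345],None,fx=6.6,fy=3.3*1.0,interpolation=cv2.INTER_CUBIC)
a=cv2.resize(s[130:200,235:335],None,fx=4,fy=4,interpolation=cv2.INTER_CUBIC)
b=cv2.resize(t[145:245,165:265],None,fx=4,fy=4,interpolation=cv2.INTER_CUBIC)
a=cv2.copyMakeBorder(a,0,120,0,0,cv2.BORDER_CONSTANT)
cv2.imwrite('pics/p3.png',np.hstack([a,b]))"
```

```text
at [457.4 332.1  91.4] w 22.6 F [ 0.1  0.4 -0.5] t 6.9 j6 2.1
tx 0.0054 ty -0.0003 tz 0.0314 turn -0.002
```

View pics/p3.png

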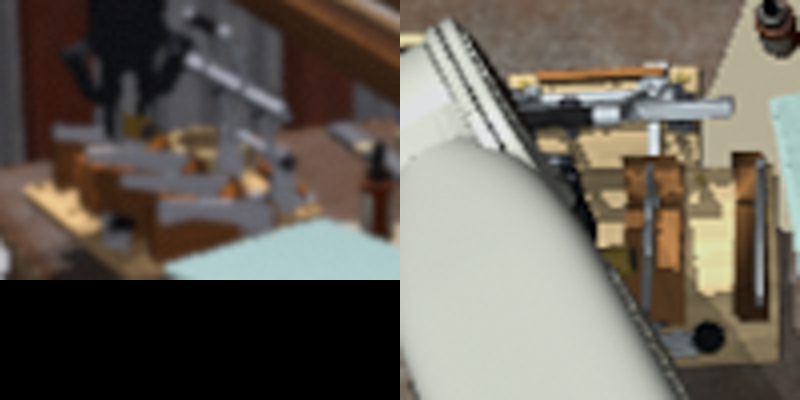

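The top view shows the tube's right end at about (632,262) in the crop and the fin at x of about 650. The arm hides the rest. I'll compare the tube end with its predicted place.

```bash
python3 -c "
from h import *
t=optics.camera('top'); hsv=cv2.cvtColor(t,cv2.COLOR_BGR2HSV)
m=cv2.inRange(hsv,(18,110,40),(34,255,255))[200:222,205:226]
print(m//255)
s=monitor.observe(); x=s['orientation'][:,0]; p=s['position']+[0,0,19]
for o in (-42.8,-30): print('pred', proj('top',p+x*o), 'fin2 y',)
ex=np.array([.9945,.105,0]);ey=np.array([-.105,.9945,0]);O=np.array([517,337,0])
for z,xx in((64,-60),(70,-75)): print('fin inner',proj('top',O+ex*xx-42*ey+[0,0,z]))
"
```

```text
[[0 0 0 0 0 0 0 0 0 0 0 0 0 0 0 0 0 0 0 0 0]
 [0 0 0 0 0 0 0 0 0 0 0 0 0 0 0 0 0 0 0 0 0]
 [0 0 0 0 0 0 0 0 0 0 0 0 0 0 0 0 0 0 0 0 0]
 [0 0 0 0 0 0 0 0 0 0 0 0 0 0 0 0 0 0 0 0 0]
 [0 0 0 0 0 0 0 0 0 0 0 0 0 0 0 0 0 0 0 0 0]
 [0 0 0 0 0 0 0 0 0 0 0 0 0 0 0 0 0 0 0 0 0]
 [0 0 0 0 0 0 0 0 0 0 0 0 0 0 0 1 1 1 0 0 0]
 [0 0 0 0 0 0 0 0 0 0 0 1 1 1 1 1 1 0 0 0 0]
 [0 0 0 0 0 0 0 0 0 0 0 1 1 1 1 1 1 0 0 0 0]
 [0 0 0 0 0 0 0 0 0 0 0 0 1 1 1 1 1 0 0 0 0]
 [0 0 0 0 0 0 0 0 0 0 0 0 0 1 1 1 1 1 0 0 0]
 [0 0 0 0 0 0 0 0 0 0 0 0 0 1 1 1 1 1 0 0 0]
 [0 0 0 0 0 0 0 0 0 0 0 0 0 0 1 1 1 1 1 0 0]
 [0 0 0 0 0 0 0 0 0 0 0 0 0 0 0 1 1 1 1 0 0]
 [0 0 0 0 0 0 0 0 0 0 0 0 0 0 0 0 0 0 0 0 0]
 [0 0 0 0 0 0 0 0 0 0 0 0 0 0 0 0 0 0 0 0 0]
 [0 0 0 0 0 0 0 0 0 0 0 0 0 0 0 0 0 0 0 0 0]
 [0 0 0 0 0 0 0 0 0 0 0 0 0 0 0 0 0 0 0 0 0]
 [0 0 0 0 0 0 0 0 0 0 0 0 0 0 0 0 0 0 0 0 0]
 [0 0 0 0 0 0 0 0 0 0 0 0 0 0 0 0 0 0 0 0 0]
 [0 0 0 0 0 0 0 0 0 0 0 0 0 0 0 0 0 0 0 0 0]
 [0 0 0 0 0 0 0 0 0 0 0 0 0 0 0 0 0 0 0 0 0]]
pred [223.917348   209.14795694] fin2 y
pred [219.49505199 209.32031159] fin2 y
fin inner [226.93930488 212.07934116]
fin inner [226.6080625  216.68166237]
```

Request:
step_arm([
  {"jaw": 1, "tx": 0.003, "ty": 0, "tz": 0.012, "turn": 0},
  {"jaw": 1, "tx": 0.003, "ty": 0, "tz": 0.024, "turn": 0},
  {"jaw": 1, "tx": 0.003, "ty": 0, "tz": 0.034, "turn": 0},
  {"jaw": 1, "tx": 0.003, "ty": 0, "tz": 0.041, "turn": 0},
  {"jaw": 1, "tx": 0.003, "ty": 0, "tz": 0.041, "turn": 0},
])

```text
time: 7.45
position: [457.8, 334.5, 49.5]
orientation: [[-0.103, 0.995, 0.003], [0.995, 0.103, -0.001], [-0.001, 0.003, -1.0]]
ft_force: [2.5, -3.1, 2.8]
width: 22.2
finger_force: 40.6
```

Request:
step_arm([
  {"jaw": 1, "tx": 0, "ty": 0, "tz": 0.001, "turn": 0},
  {"jaw": 1, "tx": 0, "ty": 0, "tz": 0.002, "turn": 0},
  {"jaw": 1, "tx": 0, "ty": 0, "tz": 0.003, "turn": 0},
])

```text
time: 7.75
position: [457.9, 334.5, 49.0]
orientation: [[-0.103, 0.995, 0.004], [0.995, 0.103, 0.0], [-0.0, 0.004, -1.0]]
ft_force: [-3.0, -6.3, 23.2]
width: 22.7
finger_force: 42.3
```

Request:
step_arm([
  {"jaw": 0.3, "tx": 0, "ty": 0, "tz": -0.003, "turn": 0},
  {"jaw": 0.2, "tx": 0, "ty": 0, "tz": -0.003, "turn": 0},
  {"jaw": 0.1, "tx": 0, "ty": 0, "tz": -0.003, "turn": 0},
  {"jaw": 0.1, "tx": 0, "ty": 0, "tz": -0.003, "turn": 0},
  {"jaw": 0.1, "tx": 0, "ty": 0, "tz": -0.003, "turn": 0},
])

```text
time: 8.25
position: [456.0, 334.8, 48.7]
orientation: [[-0.104, 0.995, -0.001], [0.995, 0.104, -0.001], [-0.001, -0.001, -1.0]]
ft_force: [0.3, -0.4, -0.7]
width: 77.0
finger_force: 0.1
```

Request:
step_arm([
  {"jaw": 0.1, "tx": 0, "ty": 0, "tz": -0.015, "turn": 0},
  {"jaw": 0.1, "tx": 0, "ty": 0, "tz": -0.03, "turn": 0},
  {"jaw": 0.1, "tx": 0, "ty": 0, "tz": -0.05, "turn": 0},
  {"jaw": 0.1, "tx": 0, "ty": 0, "tz": -0.07, "turn": 0},
  {"jaw": 0.1, "tx": 0, "ty": 0, "tz": -0.09, "turn": 0},
])

```text
time: 8.75
position: [456.1, 334.8, 139.6]
orientation: [[-0.104, 0.995, -0.001], [0.995, 0.104, -0.0], [-0.0, -0.001, -1.0]]
ft_force: [-0.3, 0.8, 0.2]
width: 76.9
finger_force: 0.0
```

Request:
step_arm([
  {"jaw": 0.3, "tx": -0.036, "ty": 0, "tz": 0, "turn": 0},
  {"jaw": 0.3, "tx": -0.072, "ty": 0, "tz": 0, "turn": 0},
  {"jaw": 0.3, "tx": -0.108, "ty": 0, "tz": 0, "turn": 0},
  {"jaw": 0.3, "tx": -0.144, "ty": 0, "tz": 0, "turn": 0},
  {"jaw": 0.3, "tx": -0.18, "ty": 0, "tz": 0, "turn": 0},
])

```text
time: 9.25
position: [474.8, 154.6, 139.1]
orientation: [[-0.104, 0.995, -0.0], [0.995, 0.104, -0.0], [-0.0, -0.0, -1.0]]
ft_force: [1.2, 0.2, -1.1]
width: 59.8
finger_force: 0.0
```

Request:
step_arm([
  {"jaw": 0.3, "tx": -0.036, "ty": 0, "tz": 0, "turn": 0},
  {"jaw": 0.3, "tx": -0.072, "ty": 0, "tz": 0, "turn": 0},
  {"jaw": 0.3, "tx": -0.108, "ty": 0, "tz": 0, "turn": 0},
  {"jaw": 0.3, "tx": -0.144, "ty": 0, "tz": 0, "turn": 0},
  {"jaw": 0.3, "tx": -0.18, "ty": 0, "tz": 0, "turn": 0},
])

```text
time: 9.75
position: [493.6, -24.5, 139.2]
orientation: [[-0.104, 0.995, -0.0], [0.995, 0.104, 0.0], [0.0, -0.0, -1.0]]
ft_force: [0.3, 0.8, -0.1]
width: 59.5
finger_force: 0.0
```

```bash
python3 -c "
from h import *; t=optics.camera('top'); plan(384,-342,135,1.576)
cv2.imwrite('pics/top2.png',t)
b=cv2.resize(t[145:245,165:265],None,fx=4,fy=4,interpolation=cv2.INTER_CUBIC)
a=cv2.resize(t[180:280,400:500],None,fx=4,fy=4,interpolation=cv2.INTER_CUBIC)
cv2.imwrite('pics/p4.png',np.hstack([a,b]))"
```

```text
at [494.2 -29.4 139.2] w 60.1 F [ 0.1 -3.3 -0. ] t 9.8 j6 1.41
tx -0.3002 ty -0.1406 tz 0.0055 turn 0.094
```

View pics/p4.png

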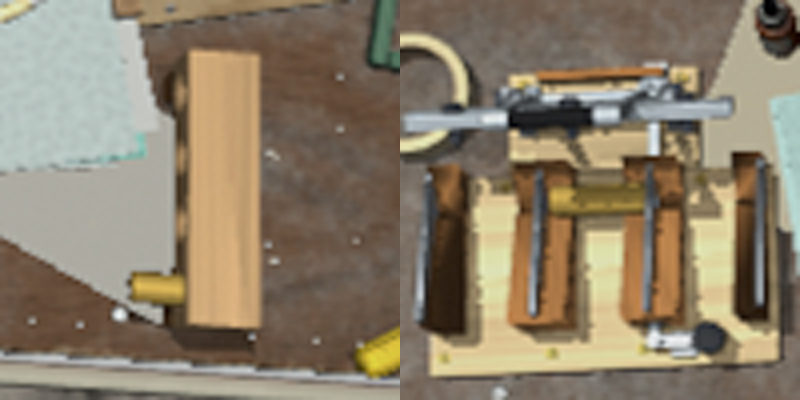

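Picture: the first tube lies seated in the middle lane at about (598,200). The second tube is still in hole 1 at (158,288). I'll fetch that one.

Request:
step_arm([
  {"jaw": 0.3, "tx": -0.03, "ty": -0.014, "tz": 0, "turn": 0.02},
  {"jaw": 0.3, "tx": -0.06, "ty": -0.028, "tz": 0, "turn": 0.04},
  {"jaw": 0.3, "tx": -0.09, "ty": -0.042, "tz": 0, "turn": 0.06},
  {"jaw": 0.3, "tx": -0.12, "ty": -0.056, "tz": 0, "turn": 0.08},
  {"jaw": 0.3, "tx": -0.15, "ty": -0.07, "tz": 0, "turn": 0.096},
])

```text
time: 10.3
position: [439.1, -180.5, 139.2]
orientation: [[-0.008, 1.0, -0.0], [1.0, 0.008, 0.0], [0.0, -0.0, -1.0]]
ft_force: [0.6, -0.4, 0.5]
width: 59.6
finger_force: 0.0
```

Request:
step_arm([
  {"jaw": 0.3, "tx": -0.035, "ty": -0.012, "tz": 0, "turn": 0},
  {"jaw": 0.3, "tx": -0.07, "ty": -0.024, "tz": 0, "turn": 0},
  {"jaw": 0.3, "tx": -0.105, "ty": -0.036, "tz": 0, "turn": 0},
  {"jaw": 0.3, "tx": -0.14, "ty": -0.048, "tz": 0, "turn": 0},
  {"jaw": 0.3, "tx": -0.156, "ty": -0.056, "tz": 0, "turn": 0},
])

```text
time: 10.8
position: [384.2, -338.5, 139.1]
orientation: [[-0.005, 1.0, 0.0], [1.0, 0.005, -0.001], [-0.001, 0.0, -1.0]]
ft_force: [0.3, 1.0, -0.0]
width: 60.0
finger_force: 0.0
```

Request:
step_arm([
  {"jaw": 0.3, "tx": 0, "ty": 0, "tz": 0.02, "turn": 0},
  {"jaw": 0.3, "tx": 0, "ty": 0, "tz": 0.02, "turn": 0},
  {"jaw": 0.3, "tx": 0, "ty": 0, "tz": 0.02, "turn": 0},
])

```text
time: 11.1
position: [384.5, -335.4, 118.9]
orientation: [[-0.008, 1.0, -0.001], [1.0, 0.008, 0.001], [0.001, -0.001, -1.0]]
ft_force: [0.2, -0.4, 0.5]
width: 59.9
finger_force: 0.0
```

```bash
python3 -c "
from h import *; plan(384.1,-343,40.3,1.576)
O=np.array([517,337,44]); ey=np.array([-.105,.9945,0])
print('seat proj',proj('top',O+[0,0,8]),'seen',165+198.5/4-.5,145+200.5/4-.5)"
```

```text
at [ 384.5 -335.4  118.9] w 59.9 F [ 0.2 -0.4  0.5] t 11.1 j6 0.85
tx -0.0077 ty -0.0004 tz 0.0786 turn 0.003
seat proj [213.72142778 193.93969129] seen 214.125 194.625
```

Request:
step_arm([
  {"jaw": 0.3, "tx": -0.004, "ty": 0, "tz": 0.02, "turn": 0},
  {"jaw": 0.3, "tx": -0.008, "ty": 0, "tz": 0.04, "turn": 0},
  {"jaw": 0.3, "tx": -0.008, "ty": 0, "tz": 0.06, "turn": 0},
  {"jaw": 0.3, "tx": -0.008, "ty": 0, "tz": 0.078, "turn": 0},
  {"jaw": 0.3, "tx": -0.008, "ty": 0, "tz": 0.078, "turn": 0},
])

```text
time: 11.6
position: [384.2, -342.3, 39.8]
orientation: [[-0.009, 1.0, -0.003], [1.0, 0.009, 0.003], [0.003, -0.003, -1.0]]
ft_force: [-0.4, 0.4, 0.2]
width: 59.6
finger_force: 0.0
```

Request:
step_arm([
  {"jaw": 1, "tx": 0, "ty": 0, "tz": 0, "turn": 0},
  {"jaw": 1, "tx": 0, "ty": 0, "tz": 0, "turn": 0},
  {"jaw": 1, "tx": 0, "ty": 0, "tz": 0, "turn": 0},
  {"jaw": 1, "tx": 0, "ty": 0, "tz": 0, "turn": 0},
  {"jaw": 1, "tx": 0, "ty": 0, "tz": 0, "turn": 0},
])

```text
time: 12.1
position: [386.1, -344.6, 42.6]
orientation: [[-0.008, 1.0, 0.003], [1.0, 0.008, -0.001], [-0.002, 0.003, -1.0]]
ft_force: [0.7, 1.4, 5.2]
width: 22.6
finger_force: 39.4
```

Request:
step_arm([
  {"jaw": 1, "tx": 0.003, "ty": 0, "tz": 0, "turn": 0},
  {"jaw": 1, "tx": 0.006, "ty": 0, "tz": 0, "turn": 0},
  {"jaw": 1, "tx": 0.009, "ty": 0, "tz": 0, "turn": 0},
  {"jaw": 1, "tx": 0.009, "ty": 0, "tz": 0, "turn": 0},
  {"jaw": 1, "tx": 0.009, "ty": 0, "tz": 0, "turn": 0},
])

```text
time: 12.6
position: [385.4, -334.6, 41.5]
orientation: [[-0.009, 1.0, 0.001], [1.0, 0.009, 0.001], [0.001, 0.001, -1.0]]
ft_force: [2.5, -0.3, 4.3]
width: 22.6
finger_force: 39.4
```

Request:
step_arm([
  {"jaw": 0.5, "tx": 0, "ty": 0, "tz": 0, "turn": 0},
  {"jaw": 0.5, "tx": 0, "ty": 0, "tz": 0, "turn": 0},
  {"jaw": 0.5, "tx": 0, "ty": 0, "tz": 0, "turn": 0},
  {"jaw": 0.5, "tx": -0.006, "ty": 0, "tz": 0, "turn": 0},
  {"jaw": 0.5, "tx": -0.0135, "ty": 0, "tz": 0, "turn": 0},
])

```text
time: 13.1
position: [384.7, -348.7, 41.0]
orientation: [[-0.008, 1.0, -0.001], [1.0, 0.008, 0.001], [0.001, -0.001, -1.0]]
ft_force: [0.0, 1.3, 0.7]
width: 42.8
finger_force: 0.0
```

Request:
step_arm([
  {"jaw": 1, "tx": 0, "ty": 0, "tz": 0, "turn": 0},
  {"jaw": 1, "tx": 0, "ty": 0, "tz": 0, "turn": 0},
  {"jaw": 1, "tx": 0, "ty": 0, "tz": 0, "turn": 0},
  {"jaw": 1, "tx": 0, "ty": 0, "tz": 0, "turn": 0},
  {"jaw": 1, "tx": 0, "ty": 0, "tz": 0, "turn": 0},
])

```text
time: 13.6
position: [385.5, -349.0, 41.6]
orientation: [[-0.008, 1.0, 0.001], [1.0, 0.008, -0.001], [-0.001, 0.001, -1.0]]
ft_force: [2.4, -2.1, -0.9]
width: 22.5
finger_force: 38.9
```

Request:
step_arm([
  {"jaw": 1, "tx": 0.01, "ty": 0, "tz": 0, "turn": 0},
  {"jaw": 1, "tx": 0.02, "ty": 0, "tz": 0, "turn": 0},
  {"jaw": 1, "tx": 0.03, "ty": 0, "tz": 0, "turn": 0},
  {"jaw": 1, "tx": 0.04, "ty": 0, "tz": 0, "turn": 0},
  {"jaw": 1, "tx": 0.05, "ty": 0, "tz": 0, "turn": 0},
])

```text
time: 14.1
position: [384.2, -297.1, 41.1]
orientation: [[-0.009, 1.0, -0.001], [1.0, 0.009, 0.001], [0.001, -0.001, -1.0]]
ft_force: [-0.1, -0.2, -1.5]
width: 22.6
finger_force: 39.1
```

Request:
step_arm([
  {"jaw": 1, "tx": 0.02, "ty": 0.01, "tz": -0.02, "turn": 0},
  {"jaw": 1, "tx": 0.04, "ty": 0.02, "tz": -0.04, "turn": 0},
  {"jaw": 1, "tx": 0.06, "ty": 0.03, "tz": -0.06, "turn": 0},
  {"jaw": 1, "tx": 0.08, "ty": 0.04, "tz": -0.08, "turn": 0},
  {"jaw": 1, "tx": 0.1, "ty": 0.05, "tz": -0.1, "turn": 0},
])

```text
time: 14.6
position: [433.7, -196.6, 142.1]
orientation: [[-0.008, 1.0, -0.0], [1.0, 0.008, 0.0], [0.0, -0.0, -1.0]]
ft_force: [0.1, -0.1, -1.3]
width: 22.9
finger_force: 39.1
```

```bash
python3 -c "
from h import *
ex=np.array([.9945,.105,0]);ey=np.array([-.105,.9945,0]);O=np.array([517,337,0])
p=O-60*ex+(-84+4)*ey; print(p); plan(p[0],p[1],140,1.676)"
```

```text
[465.73 251.14   0.  ]
at [ 433.7 -196.6  142.1] w 22.9 F [ 0.1 -0.1 -1.3] t 14.6 j6 1.14
tx 0.4474 ty 0.0357 tz 0.0021 turn -0.097
```

Request:
step_arm([
  {"jaw": 1, "tx": 0.035, "ty": 0.003, "tz": 0, "turn": 0},
  {"jaw": 1, "tx": 0.07, "ty": 0.006, "tz": 0, "turn": 0},
  {"jaw": 1, "tx": 0.105, "ty": 0.009, "tz": 0, "turn": 0},
  {"jaw": 1, "tx": 0.14, "ty": 0.012, "tz": 0, "turn": 0},
  {"jaw": 1, "tx": 0.175, "ty": 0.014, "tz": 0, "turn": 0},
])

```text
time: 15.1
position: [445.9, -21.2, 141.3]
orientation: [[-0.008, 1.0, 0.0], [1.0, 0.008, 0.0], [0.0, 0.0, -1.0]]
ft_force: [0.7, 0.1, -1.0]
width: 22.7
finger_force: 39.2
```

Request:
step_arm([
  {"jaw": 1, "tx": 0.035, "ty": 0.003, "tz": 0, "turn": 0},
  {"jaw": 1, "tx": 0.07, "ty": 0.006, "tz": 0, "turn": 0},
  {"jaw": 1, "tx": 0.105, "ty": 0.009, "tz": 0, "turn": 0},
  {"jaw": 1, "tx": 0.14, "ty": 0.012, "tz": 0, "turn": 0},
  {"jaw": 1, "tx": 0.175, "ty": 0.014, "tz": 0, "turn": 0},
])

```text
time: 15.6
position: [458.3, 153.9, 141.3]
orientation: [[-0.008, 1.0, -0.0], [1.0, 0.008, -0.0], [-0.0, -0.0, -1.0]]
ft_force: [0.9, 0.0, -1.6]
width: 22.4
finger_force: 39.2
```

Request:
step_arm([
  {"jaw": 1, "tx": 0.03, "ty": 0.003, "tz": 0, "turn": -0.03},
  {"jaw": 1, "tx": 0.06, "ty": 0.005, "tz": 0.01, "turn": -0.06},
  {"jaw": 1, "tx": 0.09, "ty": 0.007, "tz": 0.02, "turn": -0.09},
  {"jaw": 1, "tx": 0.098, "ty": 0.008, "tz": 0.03, "turn": -0.098},
  {"jaw": 1, "tx": 0.098, "ty": 0.008, "tz": 0.04, "turn": -0.098},
])

```text
time: 16.1
position: [465.6, 251.3, 100.5]
orientation: [[-0.108, 0.994, -0.0], [0.994, 0.108, -0.0], [-0.0, -0.0, -1.0]]
ft_force: [0.1, -0.2, -1.5]
width: 22.7
finger_force: 39.2
```

Request:
step_arm([
  {"jaw": 1, "tx": 0, "ty": 0, "tz": 0.01, "turn": 0},
  {"jaw": 1, "tx": 0, "ty": 0, "tz": 0.01, "turn": 0},
  {"jaw": 1, "tx": 0, "ty": 0, "tz": 0.01, "turn": 0},
])

```text
time: 16.4
position: [466.0, 248.9, 91.1]
orientation: [[-0.104, 0.995, -0.001], [0.995, 0.104, -0.001], [-0.001, -0.001, -1.0]]
ft_force: [0.3, -0.1, -1.3]
width: 22.7
finger_force: 39.2
```

```bash
python3 -c "
from h import *
t=optics.camera('top'); plan(465.7,251.1,52,1.676)
s=monitor.observe(); x=s['orientation'][:,0]; p=s['position']+[0,0,19]
for o in (-40,32): print('pred end (offset 4)', proj('top',p+x*o))
ex=np.array([.9945,.105,0]);ey=np.array([-.105,.9945,0]);O=np.array([517,337,0])
for k in(-126,-42):print('fin',proj('top',O+ex*-60+k*ey+[0,0,64]))
b=cv2.resize(t[180:230,215:275],None,fx=9,fy=9,interpolation=cv2.INTER_CUBIC)
cv2.imwrite('pics/p5.png',b)"
```

```text
at [466.5 249.2  91.6] w 22.6 F [ 0.3  0.8 -1.8] t 16.4 j6 1.96
tx 0.0019 ty -0.0006 tz 0.0396 turn -0.001
pred end (offset 4) [251.76013694 207.91321679]
pred end (offset 4) [226.91247731 208.90638148]
fin [255.03089509 210.93185668]
fin [226.93930488 212.07934116]
```

View pics/p5.png

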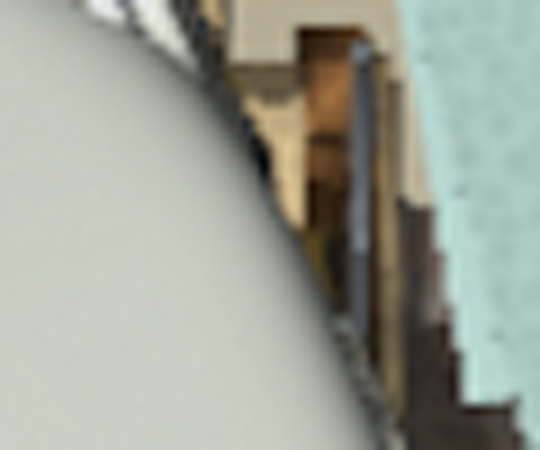

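The tube's right end shows at about (333,250) in the crop, u of about 251.5, which matches the prediction. I'll lower and release.

Request:
step_arm([
  {"jaw": 1, "tx": 0.002, "ty": 0, "tz": 0.012, "turn": 0},
  {"jaw": 1, "tx": 0.002, "ty": 0, "tz": 0.024, "turn": 0},
  {"jaw": 1, "tx": 0.002, "ty": 0, "tz": 0.034, "turn": 0},
  {"jaw": 1, "tx": 0.002, "ty": 0, "tz": 0.04, "turn": 0},
  {"jaw": 1, "tx": 0.002, "ty": 0, "tz": 0.041, "turn": 0},
])

```text
time: 16.95
position: [467.0, 251.4, 50.6]
orientation: [[-0.105, 0.994, 0.002], [0.994, 0.105, -0.001], [-0.002, 0.002, -1.0]]
ft_force: [-1.0, -4.0, 9.2]
width: 22.8
finger_force: 39.8
```

Request:
step_arm([
  {"jaw": 1, "tx": 0, "ty": 0, "tz": 0.001, "turn": 0},
  {"jaw": 1, "tx": 0, "ty": 0, "tz": 0.002, "turn": 0},
])

```text
time: 17.15
position: [467.5, 251.5, 50.2]
orientation: [[-0.105, 0.994, 0.003], [0.994, 0.105, -0.001], [-0.001, 0.003, -1.0]]
ft_force: [-3.3, -5.6, 17.7]
width: 22.9
finger_force: 40.7
```

Request:
step_arm([
  {"jaw": 0.3, "tx": 0, "ty": 0, "tz": -0.003, "turn": 0},
  {"jaw": 0.2, "tx": 0, "ty": 0, "tz": -0.003, "turn": 0},
  {"jaw": 0.1, "tx": 0, "ty": 0, "tz": -0.003, "turn": 0},
  {"jaw": 0.1, "tx": 0, "ty": 0, "tz": -0.003, "turn": 0},
  {"jaw": 0.1, "tx": 0, "ty": 0, "tz": -0.003, "turn": 0},
])

```text
time: 17.65
position: [465.8, 252.1, 50.9]
orientation: [[-0.106, 0.994, -0.001], [0.994, 0.106, -0.0], [-0.0, -0.001, -1.0]]
ft_force: [0.2, 1.2, -0.0]
width: 76.8
finger_force: 0.1
```

Request:
step_arm([
  {"jaw": 0.1, "tx": 0, "ty": 0, "tz": -0.015, "turn": 0},
  {"jaw": 0.1, "tx": 0, "ty": 0, "tz": -0.03, "turn": 0},
  {"jaw": 0.1, "tx": 0, "ty": 0, "tz": -0.05, "turn": 0},
  {"jaw": 0.1, "tx": 0, "ty": 0, "tz": -0.07, "turn": 0},
  {"jaw": 0.1, "tx": 0, "ty": 0, "tz": -0.09, "turn": 0},
])

```text
time: 18.15
position: [465.7, 252.0, 141.7]
orientation: [[-0.106, 0.994, -0.001], [0.994, 0.106, -0.0], [-0.0, -0.001, -1.0]]
ft_force: [-0.5, 0.1, -1.1]
width: 76.6
finger_force: 0.0
```

Request:
step_arm([
  {"jaw": 1, "tx": -0.04, "ty": -0.03, "tz": 0, "turn": 0},
  {"jaw": 1, "tx": -0.08, "ty": -0.05, "tz": 0, "turn": 0},
  {"jaw": 1, "tx": -0.12, "ty": -0.05, "tz": 0, "turn": 0},
  {"jaw": 1, "tx": -0.16, "ty": -0.05, "tz": 0, "turn": 0},
  {"jaw": 1, "tx": -0.2, "ty": -0.05, "tz": 0, "turn": 0},
])

```text
time: 18.65
position: [437.2, 46.7, 141.4]
orientation: [[-0.107, 0.994, 0.0], [0.994, 0.107, 0.0], [0.0, 0.0, -1.0]]
ft_force: [1.1, -1.1, -0.6]
width: 3.9
finger_force: 0.0
```

```bash
python3 -c "
from h import *
t=optics.camera('top'); plan(415.9,242.2,80,1.676)
b=cv2.resize(t[145:245,165:285],None,fx=5,fy=5,interpolation=cv2.INTER_CUBIC)
cv2.imwrite('pics/p6.png',b)"
```

```text
at [437.6  41.4 141.4] w 0.2 F [ 1.4 -4.7  0.4] t 18.7 j6 1.57
tx 0.2022 ty -0.0014 tz 0.0604 turn -0.005
```

View pics/p6.png

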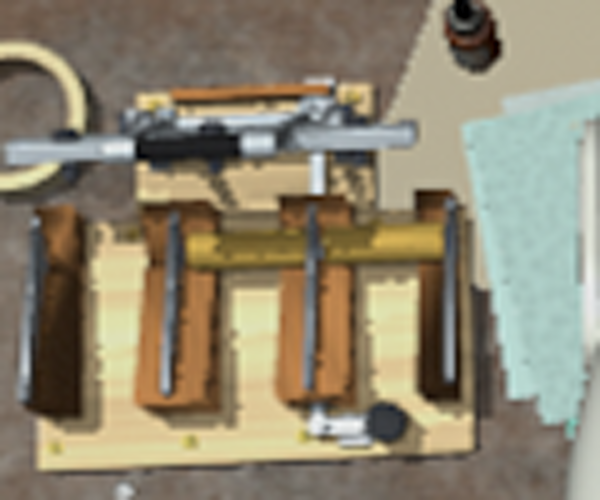

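Picture: both tubes lie seated in one row, at about (245,248) in the middle lane and (400,243) in the right lane. The pad is at (387,422). I'll press the trip.

Request:
step_arm([
  {"jaw": 1, "tx": 0.04, "ty": -0.004, "tz": 0, "turn": 0},
  {"jaw": 1, "tx": 0.08, "ty": -0.005, "tz": 0, "turn": 0},
  {"jaw": 1, "tx": 0.12, "ty": -0.005, "tz": 0, "turn": 0},
  {"jaw": 1, "tx": 0.16, "ty": -0.005, "tz": 0.02, "turn": 0},
  {"jaw": 1, "tx": 0.199, "ty": -0.005, "tz": 0.04, "turn": 0},
])

```text
time: 19.2
position: [411.7, 247.4, 101.4]
orientation: [[-0.106, 0.994, 0.002], [0.994, 0.106, 0.001], [0.001, 0.002, -1.0]]
ft_force: [0.1, -0.1, 0.1]
width: -0.2
finger_force: 0.0
```

Request:
step_arm([
  {"jaw": 1, "tx": 0, "ty": 0, "tz": 0.02, "turn": 0},
  {"jaw": 1, "tx": 0, "ty": 0, "tz": 0.04, "turn": 0},
  {"jaw": 1, "tx": 0, "ty": 0, "tz": 0.05, "turn": 0},
  {"jaw": 1, "tx": 0, "ty": 0, "tz": 0.05, "turn": 0},
])

```text
time: 19.6
position: [410.1, 244.7, 49.9]
orientation: [[-0.106, 0.994, -0.003], [0.994, 0.106, -0.002], [-0.001, -0.003, -1.0]]
ft_force: [-0.9, 0.5, 0.3]
width: -0.2
finger_force: 0.0
```

```bash
python3 -c "
from h import *
plan(412.5,242.2,35,1.676)"
```

```text
at [410.1 244.7  49.9] w -0.2 F [-0.9  0.5  0.3] t 19.6 j6 2.0
tx -0.0027 ty 0.0022 tz 0.0148 turn 0.001
```

Request:
step_arm([
  {"jaw": 1, "tx": -0.002, "ty": 0.002, "tz": 0.004, "turn": 0},
  {"jaw": 1, "tx": -0.002, "ty": 0.002, "tz": 0.008, "turn": 0},
  {"jaw": 1, "tx": -0.002, "ty": 0.002, "tz": 0.012, "turn": 0},
  {"jaw": 1, "tx": -0.002, "ty": 0.002, "tz": 0.015, "turn": 0},
  {"jaw": 1, "tx": -0.002, "ty": 0.002, "tz": 0.016, "turn": 0},
])

```text
time: 20.1
position: [414.9, 243.7, 35.9]
orientation: [[-0.105, 0.994, 0.002], [0.994, 0.105, 0.001], [0.0, 0.003, -1.0]]
ft_force: [2.1, -1.3, 4.4]
width: 0.1
finger_force: 2.2
```

Request:
step_arm([
  {"jaw": 1, "tx": 0, "ty": 0, "tz": 0, "turn": 0},
  {"jaw": 1, "tx": 0, "ty": 0, "tz": 0, "turn": 0},
  {"jaw": 1, "tx": 0, "ty": 0, "tz": 0, "turn": 0},
  {"jaw": 1, "tx": 0, "ty": 0, "tz": 0, "turn": 0},
  {"jaw": 1, "tx": 0, "ty": 0, "tz": 0, "turn": 0},
])

```text
time: 20.6
position: [414.2, 243.9, 35.6]
orientation: [[-0.106, 0.994, 0.001], [0.994, 0.106, 0.001], [0.001, 0.001, -1.0]]
ft_force: [3.2, 0.6, 5.3]
width: -0.1
finger_force: 2.2
```

Request:
step_arm([
  {"jaw": 1, "tx": 0, "ty": -0.005, "tz": -0.025, "turn": 0},
  {"jaw": 1, "tx": 0, "ty": -0.01, "tz": -0.05, "turn": 0},
  {"jaw": 1, "tx": -0.03, "ty": -0.01, "tz": -0.08, "turn": 0},
  {"jaw": 1, "tx": -0.07, "ty": -0.01, "tz": -0.11, "turn": 0},
  {"jaw": 1, "tx": -0.115, "ty": -0.01, "tz": -0.12, "turn": 0},
])

```text
time: 21.1
position: [415.5, 128.2, 157.0]
orientation: [[-0.109, 0.994, 0.0], [0.994, 0.109, 0.002], [0.002, 0.001, -1.0]]
ft_force: [1.7, -0.2, -0.2]
width: -0.2
finger_force: 0.0
```

```bash
python3 -c "
from h import *
t=optics.camera('top'); 
ex=np.array([.9945,.105,0]);ey=np.array([-.105,.9945,0]);O=np.array([517,337,0])
p=O-62*ex; plan(p[0],p[1],150,1.676); print('bail pred',proj('top',p+[0,0,88]))
b=cv2.resize(t[145:245,165:285],None,fx=5,fy=5,interpolation=cv2.INTER_CUBIC)
cv2.imwrite('pics/p7.png',b)"
```

```text
at [415.7 121.8 157.3] w 0.3 F [-1.6 -4.4  0.2] t 21.1 j6 1.76
tx 0.2036 ty 0.0606 tz 0.0065 turn -0.004
bail pred [211.23528228 211.87807135]
```

View pics/p7.png

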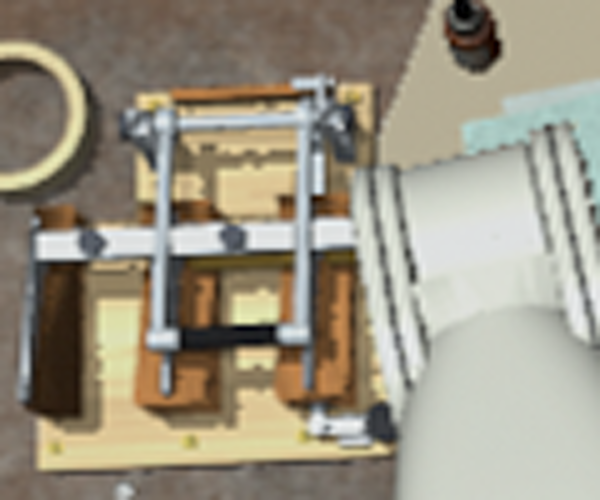

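Picture: the bar is down on the tubes. The bail's black grip is at (230,335) in the crop, or (210.6,211.6) in the full picture, within a pixel of the prediction.

Request:
step_arm([
  {"jaw": 0.3, "tx": 0.04, "ty": 0.012, "tz": 0, "turn": 0},
  {"jaw": 0.3, "tx": 0.08, "ty": 0.024, "tz": 0, "turn": 0},
  {"jaw": 0.3, "tx": 0.12, "ty": 0.036, "tz": 0, "turn": 0},
  {"jaw": 0.3, "tx": 0.16, "ty": 0.048, "tz": 0, "turn": 0},
  {"jaw": 0.3, "tx": 0.2, "ty": 0.06, "tz": 0, "turn": 0},
])

```text
time: 21.65
position: [452.3, 334.4, 153.4]
orientation: [[-0.106, 0.994, -0.005], [0.994, 0.106, -0.002], [-0.001, -0.005, -1.0]]
ft_force: [0.0, -0.1, 0.4]
width: 59.6
finger_force: 0.0
```

Request:
step_arm([
  {"jaw": 0.3, "tx": 0, "ty": 0, "tz": 0.02, "turn": 0},
  {"jaw": 0.3, "tx": 0, "ty": 0, "tz": 0.03, "turn": 0},
  {"jaw": 0.3, "tx": 0, "ty": 0, "tz": 0.03, "turn": 0},
])

```text
time: 21.95
position: [451.3, 331.6, 121.9]
orientation: [[-0.106, 0.994, -0.007], [0.994, 0.106, -0.005], [-0.004, -0.008, -1.0]]
ft_force: [-0.3, 0.5, -0.5]
width: 59.8
finger_force: 0.0
```

```bash
python3 -c "
from h import *
plan(455.3,330.5,69,1.676)"
```

```text
at [451.3 331.6 121.9] w 59.8 F [-0.3  0.5 -0.5] t 21.9 j6 2.1
tx -0.0013 ty 0.0043 tz 0.0528 turn 0.001
```

Request:
step_arm([
  {"jaw": 0.3, "tx": -0.001, "ty": 0.003, "tz": 0.02, "turn": 0},
  {"jaw": 0.3, "tx": -0.001, "ty": 0.003, "tz": 0.04, "turn": 0},
  {"jaw": 0.3, "tx": -0.001, "ty": 0.003, "tz": 0.052, "turn": 0},
  {"jaw": 0.3, "tx": -0.001, "ty": 0.003, "tz": 0.052, "turn": 0},
  {"jaw": 0.6, "tx": -0.001, "ty": 0.003, "tz": 0.052, "turn": 0},
])

```text
time: 22.45
position: [457.5, 332.3, 73.8]
orientation: [[-0.105, 0.994, -0.0], [0.994, 0.105, 0.0], [0.0, -0.0, -1.0]]
ft_force: [0.1, 0.2, 0.0]
width: 46.7
finger_force: 0.0
```

Request:
step_arm([
  {"jaw": 1, "tx": 0, "ty": 0, "tz": 0, "turn": 0},
  {"jaw": 1, "tx": 0, "ty": 0, "tz": 0, "turn": 0},
  {"jaw": 1, "tx": 0, "ty": 0, "tz": 0, "turn": 0},
  {"jaw": 1, "tx": 0, "ty": 0, "tz": 0, "turn": 0},
], grip_force=35)

```text
time: 22.85
position: [457.4, 333.0, 74.3]
orientation: [[-0.106, 0.994, 0.001], [0.994, 0.106, 0.001], [0.001, 0.001, -1.0]]
ft_force: [-2.8, -0.8, 5.6]
width: 12.5
finger_force: 34.3
```

Request:
step_arm([
  {"jaw": 0.6, "tx": 0, "ty": -0.001, "tz": 0, "turn": 0},
  {"jaw": 0.6, "tx": 0, "ty": -0.002, "tz": 0.005, "turn": 0},
  {"jaw": 0.6, "tx": 0, "ty": -0.002, "tz": 0.007, "turn": 0},
  {"jaw": 0.8, "tx": 0, "ty": -0.002, "tz": 0.007, "turn": 0},
  {"jaw": 1, "tx": 0, "ty": -0.002, "tz": 0.007, "turn": 0},
])

```text
time: 23.35
position: [457.6, 332.4, 66.1]
orientation: [[-0.105, 0.994, 0.004], [0.994, 0.105, -0.001], [-0.001, 0.004, -1.0]]
ft_force: [6.4, -0.3, -4.7]
width: 13.0
finger_force: 34.0
```

Request:
step_arm([
  {"jaw": 1, "tx": 0, "ty": 0, "tz": 0, "turn": 0},
  {"jaw": 1, "tx": 0, "ty": 0, "tz": 0, "turn": 0},
  {"jaw": 1, "tx": 0, "ty": 0, "tz": 0, "turn": 0},
], grip_force=40)

```text
time: 23.65
position: [457.6, 332.4, 66.1]
orientation: [[-0.105, 0.994, 0.004], [0.994, 0.105, -0.0], [-0.001, 0.004, -1.0]]
ft_force: [5.4, -0.6, -4.2]
width: 13.0
finger_force: 38.9
```

Well gripped. I'll lead the bail along its arc.

Request:
step_arm([
  {"jaw": 1, "tx": 0, "ty": 0.003, "tz": -0.0136, "turn": 0},
  {"jaw": 1, "tx": 0, "ty": 0.007, "tz": -0.027, "turn": 0},
  {"jaw": 1, "tx": 0, "ty": 0.0126, "tz": -0.0395, "turn": 0},
  {"jaw": 1, "tx": 0, "ty": 0.0194, "tz": -0.0516, "turn": 0},
  {"jaw": 1, "tx": 0, "ty": 0.0273, "tz": -0.063, "turn": 0},
])

```text
time: 24.15
position: [481.5, 335.0, 127.8]
orientation: [[-0.106, 0.994, -0.004], [0.994, 0.106, -0.001], [-0.001, -0.004, -1.0]]
ft_force: [-0.7, 1.0, -6.7]
width: 12.4
finger_force: 39.0
```

Request:
step_arm([
  {"jaw": 1, "tx": 0, "ty": 0.0091, "tz": -0.0105, "turn": 0},
  {"jaw": 1, "tx": 0, "ty": 0.0191, "tz": -0.0201, "turn": 0},
  {"jaw": 1, "tx": 0, "ty": 0.03, "tz": -0.0286, "turn": 0},
  {"jaw": 1, "tx": 0, "ty": 0.0418, "tz": -0.036, "turn": 0},
  {"jaw": 1, "tx": 0, "ty": 0.0542, "tz": -0.0422, "turn": 0},
])

```text
time: 24.65
position: [531.9, 340.7, 172.8]
orientation: [[-0.108, 0.994, -0.009], [0.994, 0.108, -0.001], [-0.0, -0.009, -1.0]]
ft_force: [-11.7, -3.0, 14.2]
width: 12.3
finger_force: 40.9
```

Request:
step_arm([
  {"jaw": 1, "tx": 0, "ty": 0.013, "tz": -0.0049, "turn": 0},
  {"jaw": 1, "tx": 0, "ty": 0.0264, "tz": -0.0085, "turn": 0},
  {"jaw": 1, "tx": 0, "ty": 0.04, "tz": -0.0107, "turn": 0},
  {"jaw": 1, "tx": 0, "ty": 0.0539, "tz": -0.0115, "turn": 0},
  {"jaw": 1, "tx": 0, "ty": 0.0678, "tz": -0.011, "turn": 0},
])

```text
time: 25.15
position: [603.4, 348.6, 183.6]
orientation: [[-0.106, 0.994, -0.001], [0.994, 0.106, 0.001], [0.001, -0.001, -1.0]]
ft_force: [-3.1, 1.5, -2.8]
width: 12.7
finger_force: 43.0
```

Request:
step_arm([
  {"jaw": 1, "tx": 0, "ty": 0.005, "tz": 0.0005, "turn": 0},
  {"jaw": 1, "tx": 0, "ty": 0.011, "tz": 0.0014, "turn": 0},
  {"jaw": 1, "tx": 0, "ty": 0.011, "tz": 0.0014, "turn": 0},
  {"jaw": 1, "tx": 0, "ty": 0.011, "tz": 0.0014, "turn": 0},
])

```text
time: 25.55
position: [615.3, 349.9, 181.5]
orientation: [[-0.106, 0.994, 0.001], [0.994, 0.106, 0.001], [0.001, 0.001, -1.0]]
ft_force: [-0.1, 1.5, 3.7]
width: 12.6
finger_force: 44.0
```

```bash
python3 -c "
from h import *
plan(620,348,183,1.676); s=monitor.observe(); p=s['position']
d=p-[517,337,0]; print('bail jig x',d[0]*.9945+d[1]*.105,'z',p[2]+19)"
```

```text
at [615.3 349.9 181.5] w 12.6 F [-0.1  1.5  3.7] t 25.6 j6 1.98
tx -0.0024 ty 0.0045 tz -0.0015 turn 0.001
bail jig x 99.10650111806595 z 200.52731159940726
```

Request:
step_arm([
  {"jaw": 0.6, "tx": 0, "ty": 0, "tz": 0, "turn": 0},
  {"jaw": 0.4, "tx": 0, "ty": 0, "tz": 0, "turn": 0},
  {"jaw": 0.4, "tx": 0, "ty": 0, "tz": -0.015, "turn": 0},
  {"jaw": 0.4, "tx": 0, "ty": 0, "tz": -0.03, "turn": 0},
  {"jaw": 0.4, "tx": 0, "ty": 0, "tz": -0.045, "turn": 0},
])

```text
time: 26.05
position: [614.5, 348.9, 225.7]
orientation: [[-0.106, 0.994, -0.001], [0.994, 0.106, -0.001], [-0.001, -0.002, -1.0]]
ft_force: [0.6, -0.1, 0.2]
width: 51.1
finger_force: 0.0
```

Request:
step_arm([
  {"jaw": 0.3, "tx": 0, "ty": 0, "tz": -0.01, "turn": 0},
  {"jaw": 0.3, "tx": 0, "ty": -0.025, "tz": -0.01, "turn": 0},
  {"jaw": 0.3, "tx": 0, "ty": -0.05, "tz": -0.01, "turn": 0},
  {"jaw": 0.3, "tx": -0.01, "ty": -0.08, "tz": 0, "turn": 0},
  {"jaw": 0.3, "tx": -0.03, "ty": -0.1, "tz": 0, "turn": 0},
])

```text
time: 26.55
position: [515.8, 308.9, 224.2]
orientation: [[-0.108, 0.994, -0.003], [0.994, 0.108, -0.002], [-0.001, -0.003, -1.0]]
ft_force: [-0.7, 0.4, 0.2]
width: 60.0
finger_force: 0.0
```

```bash
python3 -c "
from h import *
plan(525.1,260.4,120,1.676)
a=optics.camera('side');t=optics.camera('top')
a=cv2.resize(a[110:210,225:345],None,fx=3.3,fy=3.3,interpolation=cv2.INTER_CUBIC)
b=cv2.resize(t[145:245,165:285],None,fx=3.3,fy=3.3,interpolation=cv2.INTER_CUBIC)
cv2.imwrite('pics/p8.png',np.hstack([a,b]))"
```

```text
at [515.8 308.9 224.2] w 60.0 F [-0.7  0.4  0.2] t 26.6 j6 2.0
tx -0.0490 ty 0.0044 tz 0.1042 turn 0.003
```

View pics/p8.png

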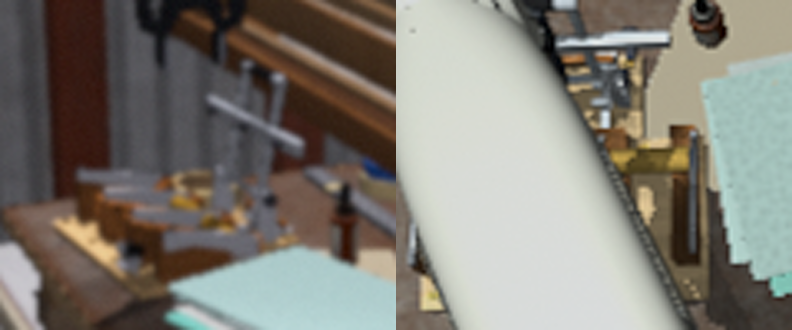

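Picture: the bar stands right back at about (260,120), and the right-lane tube is still in the vee at (655,158). I'll pick that tube.

Request:
step_arm([
  {"jaw": 0.3, "tx": -0.015, "ty": 0, "tz": 0.02, "turn": 0},
  {"jaw": 0.3, "tx": -0.03, "ty": 0.002, "tz": 0.045, "turn": 0},
  {"jaw": 0.3, "tx": -0.045, "ty": 0.004, "tz": 0.07, "turn": 0},
  {"jaw": 0.3, "tx": -0.047, "ty": 0.004, "tz": 0.095, "turn": 0},
  {"jaw": 0.3, "tx": -0.047, "ty": 0.004, "tz": 0.11, "turn": 0},
])

```text
time: 27.15
position: [527.2, 261.5, 113.8]
orientation: [[-0.104, 0.995, -0.002], [0.995, 0.104, -0.002], [-0.001, -0.003, -1.0]]
ft_force: [-1.1, 0.6, 1.0]
width: 59.6
finger_force: 0.0
```

Request:
step_arm([
  {"jaw": 0.3, "tx": 0, "ty": 0, "tz": 0.01, "turn": 0},
  {"jaw": 0.3, "tx": 0, "ty": 0, "tz": 0.01, "turn": 0},
  {"jaw": 0.3, "tx": 0, "ty": 0, "tz": 0.01, "turn": 0},
])

```text
time: 27.45
position: [528.1, 263.1, 106.6]
orientation: [[-0.106, 0.994, 0.001], [0.994, 0.106, 0.0], [0.0, 0.001, -1.0]]
ft_force: [-0.1, -0.0, 0.7]
width: 59.8
finger_force: 0.0
```

```bash
python3 -c "
from h import *
plan(525.1,260.4,25,1.676)"
```

```text
at [528.1 263.1 106.6] w 59.8 F [-0.1 -0.   0.7] t 27.4 j6 1.93
tx -0.0024 ty -0.0034 tz 0.0816 turn 0.001
```

Request:
step_arm([
  {"jaw": 0.3, "tx": -0.0025, "ty": -0.0025, "tz": 0.025, "turn": 0},
  {"jaw": 0.3, "tx": -0.0025, "ty": -0.0025, "tz": 0.05, "turn": 0},
  {"jaw": 0.3, "tx": -0.0025, "ty": -0.0025, "tz": 0.07, "turn": 0},
  {"jaw": 0.3, "tx": -0.0025, "ty": -0.0025, "tz": 0.081, "turn": 0},
  {"jaw": 0.3, "tx": -0.0025, "ty": -0.0025, "tz": 0.081, "turn": 0},
])

```text
time: 27.95
position: [524.8, 259.8, 24.4]
orientation: [[-0.106, 0.994, -0.002], [0.994, 0.106, -0.001], [-0.001, -0.002, -1.0]]
ft_force: [-1.2, -0.1, -0.2]
width: 60.1
finger_force: 0.0
```

Request:
step_arm([
  {"jaw": 1, "tx": 0, "ty": 0, "tz": 0, "turn": 0},
  {"jaw": 1, "tx": 0, "ty": 0, "tz": 0, "turn": 0},
  {"jaw": 1, "tx": 0, "ty": 0, "tz": 0, "turn": 0},
  {"jaw": 1, "tx": 0, "ty": 0, "tz": 0, "turn": 0},
  {"jaw": 1, "tx": 0, "ty": 0, "tz": 0, "turn": 0},
], grip_force=45)

```text
time: 28.45
position: [527.9, 260.8, 27.1]
orientation: [[-0.106, 0.994, 0.006], [0.994, 0.106, 0.002], [0.002, 0.006, -1.0]]
ft_force: [4.6, 0.8, 5.6]
width: 22.8
finger_force: 44.7
```

Request:
step_arm([
  {"jaw": 1, "tx": 0, "ty": 0, "tz": -0.015, "turn": 0},
  {"jaw": 1, "tx": 0, "ty": 0, "tz": -0.04, "turn": 0},
  {"jaw": 1, "tx": 0, "ty": 0, "tz": -0.07, "turn": 0.02},
  {"jaw": 1, "tx": 0, "ty": 0, "tz": -0.1, "turn": 0.06},
  {"jaw": 1, "tx": 0, "ty": 0, "tz": -0.115, "turn": 0.098},
])

```text
time: 28.95
position: [524.9, 260.0, 142.0]
orientation: [[-0.007, 1.0, -0.0], [1.0, 0.007, 0.001], [0.001, -0.0, -1.0]]
ft_force: [0.5, 0.5, -1.4]
width: 22.9
finger_force: 44.3
```

Request:
step_arm([
  {"jaw": 1, "tx": -0.037, "ty": -0.003, "tz": 0, "turn": 0},
  {"jaw": 1, "tx": -0.074, "ty": -0.006, "tz": 0, "turn": 0},
  {"jaw": 1, "tx": -0.111, "ty": -0.009, "tz": 0, "turn": 0},
  {"jaw": 1, "tx": -0.148, "ty": -0.012, "tz": 0, "turn": 0},
  {"jaw": 1, "tx": -0.185, "ty": -0.014, "tz": 0, "turn": 0},
])

```text
time: 29.45
position: [510.4, 73.5, 139.1]
orientation: [[-0.009, 1.0, -0.004], [1.0, 0.009, -0.0], [0.0, -0.004, -1.0]]
ft_force: [1.1, -0.3, -1.0]
width: 22.6
finger_force: 44.3
```

Request:
step_arm([
  {"jaw": 1, "tx": -0.037, "ty": -0.003, "tz": 0, "turn": 0},
  {"jaw": 1, "tx": -0.074, "ty": -0.006, "tz": 0, "turn": 0},
  {"jaw": 1, "tx": -0.111, "ty": -0.009, "tz": 0, "turn": 0},
  {"jaw": 1, "tx": -0.148, "ty": -0.012, "tz": 0, "turn": 0},
  {"jaw": 1, "tx": -0.185, "ty": -0.014, "tz": 0, "turn": 0},
])

```text
time: 29.95
position: [498.1, -111.0, 139.1]
orientation: [[-0.008, 1.0, -0.004], [1.0, 0.008, 0.002], [0.002, -0.004, -1.0]]
ft_force: [1.3, -0.1, -1.1]
width: 21.9
finger_force: 44.3
```

Request:
step_arm([
  {"jaw": 1, "tx": -0.037, "ty": -0.003, "tz": 0, "turn": 0},
  {"jaw": 1, "tx": -0.074, "ty": -0.006, "tz": 0.02, "turn": 0},
  {"jaw": 1, "tx": -0.111, "ty": -0.009, "tz": 0.04, "turn": 0},
  {"jaw": 1, "tx": -0.148, "ty": -0.012, "tz": 0.06, "turn": 0},
  {"jaw": 1, "tx": -0.175, "ty": -0.014, "tz": 0.08, "turn": 0},
])

```text
time: 30.45
position: [485.8, -286.5, 58.4]
orientation: [[-0.007, 1.0, -0.003], [1.0, 0.007, 0.002], [0.002, -0.003, -1.0]]
ft_force: [0.1, -0.0, -1.4]
width: 22.5
finger_force: 44.3
```

Request:
step_arm([
  {"jaw": 1, "tx": 0, "ty": 0, "tz": 0.01, "turn": 0},
  {"jaw": 1, "tx": 0, "ty": 0, "tz": 0.01, "turn": 0},
  {"jaw": 1, "tx": 0, "ty": 0, "tz": 0.01, "turn": 0},
  {"jaw": 1, "tx": 0, "ty": 0, "tz": 0.01, "turn": 0},
])

```text
time: 30.85
position: [488.3, -284.3, 51.0]
orientation: [[-0.01, 1.0, 0.001], [1.0, 0.01, -0.0], [-0.0, 0.001, -1.0]]
ft_force: [0.4, 0.1, -1.4]
width: 22.8
finger_force: 44.3
```

```bash
python3 -c "
from h import *
plan(484.6,-300,42.5,1.578)
t=optics.camera('top');a=optics.camera('side')
cv2.imwrite('pics/t9.png',t)
a=cv2.resize(a[195:285,285:415],None,fx=3,fy=3,interpolation=cv2.INTER_CUBIC)
b=cv2.resize(t[180:270,390:520],None,fx=3,fy=3,interpolation=cv2.INTER_CUBIC)
cv2.imwrite('pics/p9.png',np.hstack([a,b]))"
```

```text
at [ 488.3 -284.3   51. ] w 22.8 F [ 0.4  0.1 -1.4] t 30.9 j6 1.03
tx -0.0156 ty -0.0038 tz 0.0085 turn 0.003
```

View pics/p9.png

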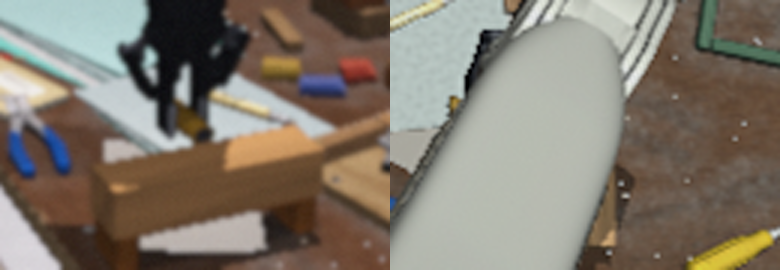

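The side view shows the tube held level at about (190,120), in front of the rack. I'll align it with hole 3.

Request:
step_arm([
  {"jaw": 1, "tx": -0.01, "ty": -0.0038, "tz": 0.0085, "turn": 0.003},
  {"jaw": 1, "tx": -0.018, "ty": -0.0038, "tz": 0.0085, "turn": 0.003},
  {"jaw": 1, "tx": -0.018, "ty": -0.0038, "tz": 0.0085, "turn": 0.003},
  {"jaw": 1, "tx": -0.018, "ty": -0.0038, "tz": 0.0085, "turn": 0.003},
  {"jaw": 1, "tx": -0.018, "ty": -0.0038, "tz": 0.0085, "turn": 0.003},
])

```text
time: 31.45
position: [484.0, -303.5, 41.6]
orientation: [[-0.005, 1.0, 0.0], [1.0, 0.005, 0.0], [0.0, 0.0, -1.0]]
ft_force: [-0.4, 0.3, -0.5]
width: 22.8
finger_force: 44.3
```

```bash
python3 -c "
from h import *
optics.camera('side');plan(484.6,-303,42.5,1.578)"
```

```text
at [ 484.  -303.4   41.6] w 22.3 F [ 0.2  0.3 -1.3] t 31.5 j6 1.01
tx 0.0004 ty 0.0006 tz -0.0009 turn -0.002
```

Now I'll insert: raise 1 mm and advance about 40 mm slowly.

Request:
step_arm([
  {"jaw": 1, "tx": -0.005, "ty": 0.0005, "tz": -0.001, "turn": -0.002},
  {"jaw": 1, "tx": -0.01, "ty": 0.0005, "tz": -0.001, "turn": -0.002},
  {"jaw": 1, "tx": -0.015, "ty": 0.0005, "tz": -0.001, "turn": -0.002},
  {"jaw": 1, "tx": -0.02, "ty": 0.0005, "tz": -0.001, "turn": -0.002},
  {"jaw": 1, "tx": -0.024, "ty": 0.0005, "tz": -0.001, "turn": -0.002},
])

```text
time: 32.0
position: [484.8, -328.0, 42.6]
orientation: [[-0.007, 1.0, 0.0], [1.0, 0.007, -0.0], [-0.0, 0.0, -1.0]]
ft_force: [1.6, 0.1, -1.4]
width: 22.1
finger_force: 44.3
```

Request:
step_arm([
  {"jaw": 1, "tx": -0.004, "ty": 0, "tz": 0, "turn": 0},
  {"jaw": 1, "tx": -0.008, "ty": 0, "tz": 0, "turn": 0},
  {"jaw": 1, "tx": -0.012, "ty": 0, "tz": 0, "turn": 0},
  {"jaw": 1, "tx": -0.012, "ty": 0, "tz": 0, "turn": 0},
  {"jaw": 1, "tx": -0.012, "ty": 0, "tz": 0, "turn": 0},
])

```text
time: 32.5
position: [484.9, -339.7, 42.7]
orientation: [[-0.007, 1.0, 0.0], [1.0, 0.007, -0.0], [-0.0, 0.0, -1.0]]
ft_force: [0.1, -1.3, -1.2]
width: 22.5
finger_force: 44.3
```

Request:
step_arm([
  {"jaw": 1, "tx": -0.003, "ty": 0, "tz": 0, "turn": 0},
  {"jaw": 1, "tx": -0.006, "ty": 0, "tz": 0, "turn": 0},
  {"jaw": 1, "tx": -0.0085, "ty": 0, "tz": 0, "turn": 0},
  {"jaw": 1, "tx": -0.0085, "ty": 0, "tz": 0, "turn": 0},
])

```text
time: 32.9
position: [484.9, -348.4, 42.7]
orientation: [[-0.007, 1.0, 0.0], [1.0, 0.007, -0.001], [-0.001, 0.0, -1.0]]
ft_force: [0.9, -0.8, -1.4]
width: 22.4
finger_force: 44.3
```

Request:
step_arm([
  {"jaw": 0.5, "tx": 0, "ty": 0, "tz": 0, "turn": 0},
  {"jaw": 0.5, "tx": 0, "ty": 0, "tz": 0, "turn": 0},
  {"jaw": 0.5, "tx": 0.003, "ty": 0, "tz": 0, "turn": 0},
  {"jaw": 0.5, "tx": 0.007, "ty": 0, "tz": 0, "turn": 0},
  {"jaw": 0.5, "tx": 0.011, "ty": 0, "tz": 0, "turn": 0},
])

```text
time: 33.4
position: [484.6, -336.4, 42.6]
orientation: [[-0.007, 1.0, -0.0], [1.0, 0.007, 0.0], [0.0, -0.0, -1.0]]
ft_force: [1.3, 0.2, -0.8]
width: 42.7
finger_force: 0.0
```

Request:
step_arm([
  {"jaw": 1, "tx": 0, "ty": 0, "tz": 0.001, "turn": 0},
  {"jaw": 1, "tx": 0, "ty": 0, "tz": 0.001, "turn": 0},
  {"jaw": 1, "tx": 0, "ty": 0, "tz": 0.001, "turn": 0},
  {"jaw": 1, "tx": 0, "ty": 0, "tz": 0.001, "turn": 0},
  {"jaw": 1, "tx": 0, "ty": 0, "tz": 0.001, "turn": 0},
])

```text
time: 33.9
position: [485.0, -336.5, 41.7]
orientation: [[-0.007, 1.0, 0.001], [1.0, 0.007, 0.001], [0.001, 0.001, -1.0]]
ft_force: [1.7, 2.3, 1.2]
width: 22.6
finger_force: 43.6
```

Request:
step_arm([
  {"jaw": 1, "tx": -0.003, "ty": 0, "tz": 0, "turn": 0},
  {"jaw": 1, "tx": -0.006, "ty": 0, "tz": 0, "turn": 0},
  {"jaw": 1, "tx": -0.008, "ty": 0, "tz": 0, "turn": 0},
  {"jaw": 1, "tx": -0.01, "ty": 0, "tz": 0, "turn": 0},
])

```text
time: 34.3
position: [485.4, -341.7, 42.1]
orientation: [[-0.01, 1.0, 0.001], [1.0, 0.01, 0.011], [0.011, 0.002, -1.0]]
ft_force: [1.4, 17.9, 10.6]
width: 22.4
finger_force: 44.4
```

Request:
step_arm([
  {"jaw": 0.5, "tx": 0.003, "ty": 0, "tz": 0, "turn": 0},
  {"jaw": 0.5, "tx": 0.006, "ty": 0, "tz": 0, "turn": 0},
  {"jaw": 0.5, "tx": 0.02, "ty": 0, "tz": 0, "turn": 0},
  {"jaw": 0.5, "tx": 0.035, "ty": 0, "tz": 0, "turn": 0},
  {"jaw": 0.5, "tx": 0.042, "ty": 0, "tz": 0, "turn": 0},
])

```text
time: 34.8
position: [483.8, -303.0, 41.3]
orientation: [[-0.008, 1.0, -0.001], [1.0, 0.008, 0.001], [0.001, -0.001, -1.0]]
ft_force: [0.1, -0.2, -0.2]
width: 42.5
finger_force: 0.0
```

Request:
step_arm([
  {"jaw": 1, "tx": 0, "ty": 0, "tz": 0, "turn": 0},
  {"jaw": 1, "tx": 0, "ty": 0, "tz": 0, "turn": 0},
  {"jaw": 1, "tx": 0, "ty": 0, "tz": 0, "turn": 0},
  {"jaw": 1, "tx": 0, "ty": 0, "tz": 0, "turn": 0},
  {"jaw": 1, "tx": 0, "ty": 0, "tz": 0, "turn": 0},
])

```text
time: 35.3
position: [484.5, -305.3, 41.6]
orientation: [[-0.006, 1.0, 0.0], [1.0, 0.006, -0.0], [-0.0, 0.0, -1.0]]
ft_force: [-0.1, -0.1, 0.4]
width: 0.3
finger_force: 0.0
```

Request:
step_arm([
  {"jaw": 1, "tx": -0.003, "ty": 0, "tz": 0, "turn": 0},
  {"jaw": 1, "tx": -0.006, "ty": 0, "tz": 0, "turn": 0},
  {"jaw": 1, "tx": -0.009, "ty": 0, "tz": 0, "turn": 0},
  {"jaw": 1, "tx": -0.011, "ty": 0, "tz": 0, "turn": 0},
])

```text
time: 35.7
position: [484.5, -315.4, 41.6]
orientation: [[-0.007, 1.0, 0.0], [1.0, 0.007, 0.002], [0.002, 0.0, -1.0]]
ft_force: [-0.4, 4.7, 2.0]
width: -0.2
finger_force: 2.2
```

Request:
step_arm([
  {"jaw": 1, "tx": -0.0015, "ty": 0, "tz": 0, "turn": 0},
  {"jaw": 1, "tx": -0.003, "ty": 0, "tz": 0, "turn": 0},
  {"jaw": 1, "tx": -0.0045, "ty": 0, "tz": 0, "turn": 0},
  {"jaw": 1, "tx": -0.0045, "ty": 0, "tz": 0, "turn": 0},
])

```text
time: 36.1
position: [484.6, -318.3, 41.8]
orientation: [[-0.008, 1.0, -0.0], [1.0, 0.008, 0.004], [0.004, -0.0, -1.0]]
ft_force: [-1.0, 7.1, 4.9]
width: -0.0
finger_force: 3.8
```

```bash
python3 -c "
from h import *
t=optics.camera('top');plan(484,-319,42,1.578);t=optics.camera('top')
m=cv2.inRange(cv2.cvtColor(t,cv2.COLOR_BGR2HSV),(18,110,50),(34,255,255))[205:232,425:452]
print(m.sum(1)//255, m.sum(0)//255)
print(proj('top',[484,-328,66]),proj('top',[484,-362,66]))"
```

```text
at [ 484.6 -318.3   41.9] w 0.1 F [-1.3  6.6  5.8] t 36.1 j6 0.98
tx -0.0007 ty -0.0006 tz -0.0001 turn 0.001
[0 0 0 0 0 0 0 0 0 0 0 0 0 0 0 0 0 0 0 0 0 0 0 0 0 0 0] [0 0 0 0 0 0 0 0 0 0 0 0 0 0 0 0 0 0 0 0 0 0 0 0 0 0 0]
[433.36517535 217.56826848] [444.75133615 218.28220062]
```

Request:
step_arm([
  {"jaw": 1, "tx": -0.0015, "ty": 0, "tz": 0, "turn": 0},
  {"jaw": 1, "tx": -0.003, "ty": 0, "tz": 0, "turn": 0},
  {"jaw": 1, "tx": -0.004, "ty": 0, "tz": 0, "turn": 0},
])

```text
time: 36.5
position: [484.5, -319.9, 42.0]
orientation: [[-0.01, 1.0, 0.0], [1.0, 0.01, 0.009], [0.009, 0.0, -1.0]]
ft_force: [-0.1, 15.3, 9.6]
width: -0.2
finger_force: 7.8
```

Request:
step_arm([
  {"jaw": 1, "tx": -0.001, "ty": 0, "tz": 0, "turn": 0},
  {"jaw": 1, "tx": -0.002, "ty": 0, "tz": 0, "turn": 0},
  {"jaw": 1, "tx": -0.003, "ty": 0, "tz": 0, "turn": 0},
])

```text
time: 36.8
position: [484.4, -319.9, 41.9]
orientation: [[-0.011, 1.0, -0.0], [1.0, 0.011, 0.014], [0.014, -0.0, -1.0]]
ft_force: [0.3, 22.1, 12.7]
width: 0.1
finger_force: 11.4
```

Request:
step_arm([
  {"jaw": 1, "tx": 0.01, "ty": 0, "tz": 0, "turn": 0},
  {"jaw": 1, "tx": 0.03, "ty": 0, "tz": -0.01, "turn": 0},
  {"jaw": 0.3, "tx": 0.04, "ty": 0, "tz": -0.04, "turn": 0},
  {"jaw": 0.3, "tx": 0.06, "ty": 0.003, "tz": -0.07, "turn": 0},
  {"jaw": 0.3, "tx": 0.09, "ty": 0.006, "tz": -0.1, "turn": 0},
])

```text
time: 37.3
position: [490.0, -237.4, 143.2]
orientation: [[-0.005, 1.0, 0.001], [1.0, 0.005, -0.002], [-0.002, 0.001, -1.0]]
ft_force: [0.2, 0.6, 0.0]
width: 43.3
finger_force: 0.0
```

Request:
step_arm([
  {"jaw": 0.3, "tx": 0.037, "ty": 0.002, "tz": 0, "turn": 0},
  {"jaw": 0.3, "tx": 0.074, "ty": 0.004, "tz": 0, "turn": 0},
  {"jaw": 0.3, "tx": 0.111, "ty": 0.006, "tz": 0, "turn": 0},
  {"jaw": 0.3, "tx": 0.148, "ty": 0.008, "tz": 0, "turn": 0},
  {"jaw": 0.3, "tx": 0.185, "ty": 0.01, "tz": 0, "turn": 0},
])

```text
time: 37.8
position: [498.7, -50.8, 142.4]
orientation: [[-0.007, 1.0, 0.002], [1.0, 0.007, -0.001], [-0.001, 0.002, -1.0]]
ft_force: [0.2, -0.2, -0.4]
width: 59.8
finger_force: 0.0
```

```bash
python3 -c "
from h import *
t=optics.camera('top');plan(516.3,344,130,1.676); cv2.imwrite('pics/t10.png',t)
m=cv2.inRange(cv2.cvtColor(t,cv2.COLOR_BGR2HSV),(20,140,90),(32,255,255))
for y0,y1,x0,x1 in((190,275,425,447),(180,210,190,262)):
  n,l,st,c=cv2.connectedComponentsWithStats(m[y0:y1,x0:x1])
  print([(s.tolist(),(k+[x0,y0]).round(1).tolist()) for s,k in zip(st[1:],c[1:]) if s[4]>15])"
```

```text
at [498.7 -45.7 142.4] w 59.7 F [-0.   4.2 -0.6] t 37.9 j6 1.47
tx 0.3894 ty 0.0223 tz 0.0137 turn -0.093
[([9, 25, 13, 8, 86], [439.8, 218.1])]
[([12, 11, 24, 8, 161], [213.7, 194.3])]
```

Hole 3's tube now shows one pixel shorter than at the start, which agrees with being home. The middle-lane tube is undisturbed, so I'll fetch it.

Request:
step_arm([
  {"jaw": 0.3, "tx": 0.04, "ty": 0.002, "tz": 0, "turn": 0},
  {"jaw": 0.3, "tx": 0.08, "ty": 0.004, "tz": 0, "turn": 0},
  {"jaw": 0.3, "tx": 0.12, "ty": 0.006, "tz": 0, "turn": 0},
  {"jaw": 0.3, "tx": 0.16, "ty": 0.009, "tz": 0, "turn": 0},
  {"jaw": 0.3, "tx": 0.2, "ty": 0.011, "tz": 0, "turn": 0},
])

```text
time: 38.35
position: [508.4, 149.3, 142.4]
orientation: [[-0.007, 1.0, 0.002], [1.0, 0.007, -0.0], [-0.0, 0.002, -1.0]]
ft_force: [1.3, 0.3, 0.1]
width: 59.7
finger_force: 0.0
```

Request:
step_arm([
  {"jaw": 0.3, "tx": 0.045, "ty": 0.002, "tz": 0, "turn": -0.03},
  {"jaw": 0.3, "tx": 0.09, "ty": 0.004, "tz": 0, "turn": -0.06},
  {"jaw": 0.3, "tx": 0.135, "ty": 0.006, "tz": 0, "turn": -0.098},
  {"jaw": 0.3, "tx": 0.18, "ty": 0.009, "tz": 0.01, "turn": -0.098},
  {"jaw": 0.3, "tx": 0.192, "ty": 0.011, "tz": 0.02, "turn": -0.098},
])

```text
time: 38.85
position: [518.0, 344.8, 122.2]
orientation: [[-0.11, 0.994, 0.003], [0.994, 0.11, 0.003], [0.002, 0.003, -1.0]]
ft_force: [-0.7, -0.5, -0.1]
width: 59.9
finger_force: 0.0
```

Request:
step_arm([
  {"jaw": 0.3, "tx": 0, "ty": 0, "tz": 0.02, "turn": 0},
  {"jaw": 0.3, "tx": 0, "ty": 0, "tz": 0.03, "turn": 0},
  {"jaw": 0.3, "tx": 0, "ty": 0, "tz": 0.03, "turn": 0},
  {"jaw": 0.3, "tx": 0, "ty": 0, "tz": 0.03, "turn": 0},
])

```text
time: 39.25
position: [518.2, 339.0, 92.0]
orientation: [[-0.104, 0.995, -0.0], [0.995, 0.104, -0.0], [-0.0, -0.0, -1.0]]
ft_force: [1.1, -0.6, -0.8]
width: 60.1
finger_force: 0.0
```

```bash
python3 -c "
from h import *
plan(516.3,344,25,1.676)"
```

```text
at [518.2 339.   92. ] w 60.1 F [ 1.1 -0.6 -0.8] t 39.2 j6 2.05
tx 0.0052 ty -0.0013 tz 0.0670 turn -0.001
```

Request:
step_arm([
  {"jaw": 0.3, "tx": 0.003, "ty": -0.001, "tz": 0.02, "turn": 0},
  {"jaw": 0.3, "tx": 0.005, "ty": -0.001, "tz": 0.04, "turn": 0},
  {"jaw": 0.3, "tx": 0.005, "ty": -0.001, "tz": 0.06, "turn": 0},
  {"jaw": 0.3, "tx": 0.005, "ty": -0.001, "tz": 0.067, "turn": 0},
  {"jaw": 0.3, "tx": 0.005, "ty": -0.001, "tz": 0.067, "turn": 0},
])

```text
time: 39.75
position: [516.4, 343.9, 24.4]
orientation: [[-0.104, 0.995, -0.001], [0.995, 0.104, -0.001], [-0.001, -0.001, -1.0]]
ft_force: [-0.1, -0.6, -0.3]
width: 60.0
finger_force: 0.0
```

Request:
step_arm([
  {"jaw": 1, "tx": 0, "ty": 0, "tz": 0, "turn": 0},
  {"jaw": 1, "tx": 0, "ty": 0, "tz": 0, "turn": 0},
  {"jaw": 1, "tx": 0, "ty": 0, "tz": 0, "turn": 0},
  {"jaw": 1, "tx": 0, "ty": 0, "tz": 0, "turn": 0},
  {"jaw": 1, "tx": 0, "ty": 0, "tz": 0, "turn": 0},
])

```text
time: 40.25
position: [518.5, 345.5, 26.5]
orientation: [[-0.105, 0.995, 0.005], [0.995, 0.105, 0.002], [0.002, 0.005, -1.0]]
ft_force: [3.6, 1.3, 5.7]
width: 22.9
finger_force: 44.6
```

Request:
step_arm([
  {"jaw": 1, "tx": 0, "ty": 0, "tz": -0.015, "turn": 0},
  {"jaw": 1, "tx": 0, "ty": 0, "tz": -0.04, "turn": 0},
  {"jaw": 1, "tx": 0, "ty": 0, "tz": -0.07, "turn": 0.02},
  {"jaw": 1, "tx": 0, "ty": 0, "tz": -0.1, "turn": 0.06},
  {"jaw": 1, "tx": 0, "ty": 0, "tz": -0.115, "turn": 0.098},
])

```text
time: 40.75
position: [516.2, 345.1, 141.7]
orientation: [[-0.006, 1.0, 0.0], [1.0, 0.006, 0.001], [0.001, 0.0, -1.0]]
ft_force: [0.6, -0.2, -1.3]
width: 22.6
finger_force: 44.3
```

```bash
python3 -c "
from h import *
plan(385.3,-300,52,1.578)"
```

```text
at [516.2 345.1 141.7] w 22.6 F [ 0.6 -0.2 -1.3] t 40.8 j6 2.15
tx -0.6445 ty -0.1345 tz 0.0889 turn -0.002
```

Request:
step_arm([
  {"jaw": 1, "tx": -0.033, "ty": -0.005, "tz": 0, "turn": 0},
  {"jaw": 1, "tx": -0.066, "ty": -0.01, "tz": 0, "turn": 0},
  {"jaw": 1, "tx": -0.099, "ty": -0.02, "tz": 0, "turn": 0},
  {"jaw": 1, "tx": -0.132, "ty": -0.028, "tz": 0, "turn": 0},
  {"jaw": 1, "tx": -0.165, "ty": -0.034, "tz": 0, "turn": 0},
])

```text
time: 41.25
position: [481.3, 178.1, 138.6]
orientation: [[-0.008, 1.0, -0.004], [1.0, 0.008, -0.001], [-0.001, -0.004, -1.0]]
ft_force: [1.0, -0.9, -0.7]
width: 22.8
finger_force: 44.4
```

Request:
step_arm([
  {"jaw": 1, "tx": -0.033, "ty": -0.007, "tz": 0, "turn": 0},
  {"jaw": 1, "tx": -0.066, "ty": -0.014, "tz": 0, "turn": 0},
  {"jaw": 1, "tx": -0.099, "ty": -0.021, "tz": 0, "turn": 0},
  {"jaw": 1, "tx": -0.132, "ty": -0.028, "tz": 0, "turn": 0},
  {"jaw": 1, "tx": -0.165, "ty": -0.034, "tz": 0, "turn": 0},
])

```text
time: 41.75
position: [448.7, 13.4, 138.8]
orientation: [[-0.007, 1.0, -0.003], [1.0, 0.007, 0.001], [0.001, -0.003, -1.0]]
ft_force: [1.3, -0.2, -0.8]
width: 22.7
finger_force: 44.4
```

Request:
step_arm([
  {"jaw": 1, "tx": -0.033, "ty": -0.007, "tz": 0, "turn": 0},
  {"jaw": 1, "tx": -0.066, "ty": -0.014, "tz": 0, "turn": 0},
  {"jaw": 1, "tx": -0.099, "ty": -0.021, "tz": 0, "turn": 0},
  {"jaw": 1, "tx": -0.132, "ty": -0.028, "tz": 0, "turn": 0},
  {"jaw": 1, "tx": -0.165, "ty": -0.034, "tz": 0, "turn": 0},
])

```text
time: 42.25
position: [416.1, -151.3, 138.9]
orientation: [[-0.007, 1.0, -0.003], [1.0, 0.007, 0.002], [0.002, -0.003, -1.0]]
ft_force: [1.1, -0.5, -1.3]
width: 22.7
finger_force: 44.4
```

Request:
step_arm([
  {"jaw": 1, "tx": -0.03, "ty": -0.007, "tz": 0.02, "turn": 0},
  {"jaw": 1, "tx": -0.06, "ty": -0.014, "tz": 0.04, "turn": 0},
  {"jaw": 1, "tx": -0.09, "ty": -0.021, "tz": 0.06, "turn": 0},
  {"jaw": 1, "tx": -0.12, "ty": -0.026, "tz": 0.08, "turn": 0},
  {"jaw": 1, "tx": -0.142, "ty": -0.032, "tz": 0.09, "turn": 0},
])

```text
time: 42.75
position: [384.8, -293.0, 47.2]
orientation: [[-0.006, 1.0, -0.004], [1.0, 0.006, 0.004], [0.004, -0.004, -1.0]]
ft_force: [0.8, 0.7, -0.2]
width: 22.3
finger_force: 44.4
```

Request:
step_arm([
  {"jaw": 1, "tx": 0, "ty": 0, "tz": 0.002, "turn": 0},
  {"jaw": 1, "tx": 0, "ty": 0, "tz": 0.004, "turn": 0},
  {"jaw": 1, "tx": 0, "ty": 0, "tz": 0.006, "turn": 0},
  {"jaw": 1, "tx": 0, "ty": 0, "tz": 0.006, "turn": 0},
  {"jaw": 1, "tx": 0, "ty": 0, "tz": 0.006, "turn": 0},
])

```text
time: 43.25
position: [387.4, -292.5, 44.0]
orientation: [[-0.009, 1.0, 0.0], [1.0, 0.009, -0.0], [-0.0, 0.0, -1.0]]
ft_force: [0.9, -0.3, -0.5]
width: 22.8
finger_force: 44.4
```

```bash
python3 -c "
from h import *
plan(385.3,-303,42.5,1.578)"
```

```text
at [ 387.4 -292.5   44. ] w 22.8 F [ 0.9 -0.3 -0.5] t 43.2 j6 0.92
tx -0.0105 ty -0.0022 tz 0.0015 turn 0.001
```

Request:
step_arm([
  {"jaw": 1, "tx": -0.005, "ty": -0.0024, "tz": 0.0015, "turn": 0.001},
  {"jaw": 1, "tx": -0.01, "ty": -0.0024, "tz": 0.0015, "turn": 0.001},
  {"jaw": 1, "tx": -0.01, "ty": -0.0024, "tz": 0.0015, "turn": 0.001},
  {"jaw": 1, "tx": -0.01, "ty": -0.0024, "tz": 0.0015, "turn": 0.001},
])

```text
time: 43.65
position: [384.6, -303.5, 42.2]
orientation: [[-0.006, 1.0, 0.0], [1.0, 0.006, -0.0], [-0.0, 0.0, -1.0]]
ft_force: [0.2, -1.0, -2.1]
width: 22.6
finger_force: 44.4
```

Request:
step_arm([
  {"jaw": 1, "tx": -0.005, "ty": 0, "tz": 0, "turn": 0},
  {"jaw": 1, "tx": -0.01, "ty": 0, "tz": 0, "turn": 0},
  {"jaw": 1, "tx": -0.015, "ty": 0, "tz": 0, "turn": 0},
  {"jaw": 1, "tx": -0.02, "ty": 0, "tz": 0, "turn": 0},
  {"jaw": 1, "tx": -0.024, "ty": 0, "tz": 0, "turn": 0},
])

```text
time: 44.15
position: [384.8, -327.9, 42.1]
orientation: [[-0.006, 1.0, 0.0], [1.0, 0.006, -0.0], [-0.0, 0.0, -1.0]]
ft_force: [-0.5, 0.5, -0.8]
width: 22.7
finger_force: 44.4
```

Request:
step_arm([
  {"jaw": 1, "tx": -0.005, "ty": 0, "tz": 0, "turn": 0},
  {"jaw": 1, "tx": -0.01, "ty": 0, "tz": 0, "turn": 0},
  {"jaw": 1, "tx": -0.015, "ty": 0, "tz": 0, "turn": 0},
  {"jaw": 1, "tx": -0.0205, "ty": 0, "tz": 0, "turn": 0},
  {"jaw": 1, "tx": -0.0205, "ty": 0, "tz": 0, "turn": 0},
])

```text
time: 44.65
position: [385.0, -348.6, 42.2]
orientation: [[-0.005, 1.0, 0.0], [1.0, 0.005, -0.001], [-0.001, 0.0, -1.0]]
ft_force: [-0.7, -0.5, -1.4]
width: 22.2
finger_force: 44.4
```

Request:
step_arm([
  {"jaw": 0.5, "tx": 0, "ty": 0, "tz": 0, "turn": 0},
  {"jaw": 0.5, "tx": 0, "ty": 0, "tz": 0, "turn": 0},
  {"jaw": 0.5, "tx": 0.015, "ty": 0, "tz": 0, "turn": 0},
  {"jaw": 0.5, "tx": 0.035, "ty": 0, "tz": 0, "turn": 0},
  {"jaw": 0.5, "tx": 0.052, "ty": 0, "tz": 0, "turn": 0},
])

```text
time: 45.15
position: [384.1, -293.8, 42.0]
orientation: [[-0.006, 1.0, -0.001], [1.0, 0.006, 0.001], [0.001, -0.0, -1.0]]
ft_force: [-0.2, -0.2, -0.1]
width: 43.1
finger_force: 0.0
```

Request:
step_arm([
  {"jaw": 1, "tx": 0, "ty": 0, "tz": 0, "turn": 0},
  {"jaw": 1, "tx": 0, "ty": 0, "tz": 0, "turn": 0},
  {"jaw": 1, "tx": 0, "ty": 0, "tz": 0, "turn": 0},
  {"jaw": 1, "tx": 0, "ty": 0, "tz": 0, "turn": 0},
  {"jaw": 1, "tx": 0, "ty": 0, "tz": 0, "turn": 0},
])

```text
time: 45.65
position: [384.6, -296.2, 42.1]
orientation: [[-0.005, 1.0, 0.0], [1.0, 0.005, -0.0], [-0.0, 0.0, -1.0]]
ft_force: [0.5, -0.2, 0.4]
width: -0.3
finger_force: 0.0
```

Request:
step_arm([
  {"jaw": 1, "tx": -0.004, "ty": 0, "tz": 0, "turn": 0},
  {"jaw": 1, "tx": -0.008, "ty": 0, "tz": 0, "turn": 0},
  {"jaw": 1, "tx": -0.012, "ty": 0, "tz": 0, "turn": 0},
  {"jaw": 1, "tx": -0.015, "ty": 0, "tz": 0, "turn": 0},
  {"jaw": 1, "tx": -0.018, "ty": 0, "tz": 0, "turn": 0},
])

```text
time: 46.15
position: [384.3, -312.3, 41.9]
orientation: [[-0.006, 1.0, -0.0], [1.0, 0.006, 0.004], [0.004, -0.0, -1.0]]
ft_force: [-0.2, 8.1, 4.7]
width: -0.0
finger_force: 4.3
```

Request:
step_arm([
  {"jaw": 1, "tx": -0.0015, "ty": 0, "tz": 0, "turn": 0},
  {"jaw": 1, "tx": -0.003, "ty": 0, "tz": 0, "turn": 0},
  {"jaw": 1, "tx": -0.005, "ty": 0, "tz": 0, "turn": 0},
])

```text
time: 46.45
position: [383.8, -313.1, 41.6]
orientation: [[-0.009, 1.0, -0.001], [1.0, 0.009, 0.012], [0.012, -0.001, -1.0]]
ft_force: [-0.0, 18.6, 10.3]
width: 0.1
finger_force: 9.4
```

Stuck about 7 mm short, probably wedged by tilt. I'll regrip, level it and push.

Request:
step_arm([
  {"jaw": 1, "tx": 0.012, "ty": 0, "tz": 0, "turn": 0},
  {"jaw": 1, "tx": 0.023, "ty": 0, "tz": 0, "turn": 0},
  {"jaw": 0.5, "tx": 0.023, "ty": 0, "tz": 0, "turn": 0},
  {"jaw": 0.5, "tx": 0.023, "ty": 0, "tz": 0, "turn": 0},
  {"jaw": 0.5, "tx": 0.023, "ty": 0, "tz": 0, "turn": 0},
])

```text
time: 46.95
position: [384.8, -296.3, 42.3]
orientation: [[-0.006, 1.0, 0.0], [1.0, 0.006, -0.001], [-0.001, 0.0, -1.0]]
ft_force: [0.1, -0.1, -0.8]
width: 42.0
finger_force: 0.0
```

Request:
step_arm([
  {"jaw": 0.5, "tx": -0.015, "ty": 0, "tz": 0, "turn": 0},
  {"jaw": 0.5, "tx": -0.032, "ty": 0, "tz": 0, "turn": 0},
  {"jaw": 0.5, "tx": -0.032, "ty": 0, "tz": 0, "turn": 0},
  {"jaw": 1, "tx": -0.032, "ty": 0, "tz": 0, "turn": 0},
  {"jaw": 1, "tx": -0.032, "ty": 0, "tz": 0, "turn": 0},
])

```text
time: 47.45
position: [384.6, -328.2, 42.0]
orientation: [[-0.005, 1.0, -0.0], [1.0, 0.005, -0.0], [-0.0, -0.0, -1.0]]
ft_force: [0.3, -0.4, 0.8]
width: 22.5
finger_force: 43.9
```

Request:
step_arm([
  {"jaw": 1, "tx": 0, "ty": 0, "tz": 0, "turn": 0},
  {"jaw": 1, "tx": 0, "ty": 0, "tz": 0, "turn": 0},
  {"jaw": 1, "tx": 0, "ty": 0, "tz": 0, "turn": 0},
  {"jaw": 1, "tx": 0, "ty": 0, "tz": -0.001, "turn": 0},
  {"jaw": 1, "tx": 0, "ty": 0, "tz": -0.002, "turn": 0},
])

```text
time: 47.95
position: [384.4, -327.1, 43.9]
orientation: [[-0.006, 1.0, -0.001], [1.0, 0.006, 0.001], [0.001, -0.001, -1.0]]
ft_force: [0.3, 0.7, -2.1]
width: 22.0
finger_force: 44.0
```

Request:
step_arm([
  {"jaw": 1, "tx": -0.002, "ty": 0, "tz": 0, "turn": 0},
  {"jaw": 1, "tx": -0.004, "ty": 0, "tz": 0, "turn": 0},
  {"jaw": 1, "tx": -0.006, "ty": 0, "tz": 0, "turn": 0},
  {"jaw": 1, "tx": -0.006, "ty": 0, "tz": 0, "turn": 0},
])

```text
time: 48.35
position: [384.6, -334.0, 43.9]
orientation: [[-0.006, 1.0, -0.0], [1.0, 0.006, 0.0], [0.0, -0.0, -1.0]]
ft_force: [-0.5, 0.3, -2.9]
width: 22.2
finger_force: 44.0
```

Request:
step_arm([
  {"jaw": 1, "tx": -0.0015, "ty": 0, "tz": 0, "turn": 0},
  {"jaw": 1, "tx": -0.003, "ty": 0, "tz": 0, "turn": 0},
  {"jaw": 1, "tx": -0.004, "ty": 0, "tz": 0, "turn": 0},
])

```text
time: 48.65
position: [384.5, -335.2, 43.6]
orientation: [[-0.007, 1.0, -0.0], [1.0, 0.007, 0.006], [0.006, -0.0, -1.0]]
ft_force: [0.9, 9.2, -0.9]
width: 22.4
finger_force: 44.5
```

Request:
step_arm([
  {"jaw": 0.7, "tx": 0.002, "ty": 0, "tz": 0, "turn": 0},
  {"jaw": 0.5, "tx": 0.004, "ty": 0, "tz": 0, "turn": 0},
  {"jaw": 0.5, "tx": 0.012, "ty": 0, "tz": 0, "turn": 0},
  {"jaw": 0.5, "tx": 0.025, "ty": 0, "tz": 0, "turn": 0},
  {"jaw": 0.5, "tx": 0.036, "ty": 0, "tz": 0.001, "turn": 0},
])

```text
time: 49.15
position: [384.5, -300.7, 43.3]
orientation: [[-0.006, 1.0, 0.0], [1.0, 0.006, -0.0], [-0.0, 0.0, -1.0]]
ft_force: [0.7, -0.1, -0.3]
width: 42.7
finger_force: 0.0
```

Request:
step_arm([
  {"jaw": 1, "tx": 0, "ty": 0, "tz": 0, "turn": 0},
  {"jaw": 1, "tx": 0, "ty": 0, "tz": 0, "turn": 0},
  {"jaw": 1, "tx": 0, "ty": 0, "tz": 0, "turn": 0},
  {"jaw": 1, "tx": 0, "ty": 0, "tz": 0, "turn": 0},
  {"jaw": 1, "tx": 0, "ty": 0, "tz": 0, "turn": 0},
])

```text
time: 49.65
position: [384.7, -302.1, 43.1]
orientation: [[-0.006, 1.0, 0.0], [1.0, 0.006, -0.0], [-0.0, 0.0, -1.0]]
ft_force: [-0.3, 0.7, 0.1]
width: 0.3
finger_force: 0.0
```

Request:
step_arm([
  {"jaw": 1, "tx": -0.004, "ty": 0, "tz": 0, "turn": 0},
  {"jaw": 1, "tx": -0.008, "ty": 0, "tz": 0, "turn": 0},
  {"jaw": 1, "tx": -0.012, "ty": 0, "tz": 0, "turn": 0},
  {"jaw": 1, "tx": -0.016, "ty": 0, "tz": 0, "turn": 0},
  {"jaw": 1, "tx": -0.018, "ty": 0, "tz": 0, "turn": 0},
])

```text
time: 50.15
position: [384.8, -320.2, 43.1]
orientation: [[-0.006, 1.0, 0.0], [1.0, 0.006, 0.0], [0.0, 0.0, -1.0]]
ft_force: [1.0, 3.1, 1.1]
width: -0.1
finger_force: 1.4
```

Contact is at -320.2, the same home position as hole 3. I'll retreat and check.

Request:
step_arm([
  {"jaw": 1, "tx": 0.015, "ty": 0, "tz": 0, "turn": 0},
  {"jaw": 1, "tx": 0.04, "ty": 0, "tz": -0.02, "turn": 0},
  {"jaw": 1, "tx": 0.08, "ty": 0, "tz": -0.05, "turn": 0},
  {"jaw": 1, "tx": 0.12, "ty": 0, "tz": -0.09, "turn": 0},
  {"jaw": 1, "tx": 0.16, "ty": 0, "tz": -0.12, "turn": 0},
])

```text
time: 50.65
position: [383.2, -162.9, 160.3]
orientation: [[-0.005, 1.0, 0.0], [1.0, 0.005, 0.0], [0.0, 0.0, -1.0]]
ft_force: [1.5, -0.5, -0.0]
width: -0.1
finger_force: 0.0
```

Request:
step_arm([
  {"jaw": 1, "tx": 0.04, "ty": 0, "tz": 0, "turn": 0},
  {"jaw": 1, "tx": 0.08, "ty": 0, "tz": 0, "turn": 0},
  {"jaw": 1, "tx": 0.12, "ty": 0, "tz": 0, "turn": 0},
  {"jaw": 1, "tx": 0.16, "ty": 0, "tz": 0, "turn": 0},
  {"jaw": 1, "tx": 0.16, "ty": 0, "tz": 0, "turn": 0},
])

```text
time: 51.15
position: [381.6, -0.5, 159.1]
orientation: [[-0.014, 1.0, -0.0], [1.0, 0.014, 0.002], [0.002, -0.0, -1.0]]
ft_force: [0.1, 0.1, -0.5]
width: -0.0
finger_force: 0.0
```

```bash
python3 -c "
from h import *
t=optics.camera('top');plan(384,0,130)
m=cv2.inRange(cv2.cvtColor(t,cv2.COLOR_BGR2HSV),(20,140,90),(32,255,255))
for y0,y1,x0,x1 in((190,275,425,447),(180,210,190,262)):
  n,l,st,c=cv2.connectedComponentsWithStats(m[y0:y1,x0:x1])
  print([(s.tolist(),(k+[x0,y0]).round(1).tolist()) for s,k in zip(st[1:],c[1:]) if s[4]>15])
b=cv2.resize(t[140:240,165:265],None,fx=4,fy=4,interpolation=cv2.INTER_CUBIC)
a=cv2.resize(t[180:280,400:500],None,fx=4,fy=4,interpolation=cv2.INTER_CUBIC)
cv2.imwrite('pics/p14.png',np.hstack([a,b]))"
```

```text
at [381.9  -2.4 159. ] w 0.2 F [ 0.4  0.6 -0.7] t 51.2 j6 1.55
tx 0.0024 ty 0.0022 tz 0.0290 turn 0.012
[([9, 25, 13, 8, 87], [439.8, 218.1]), ([9, 58, 12, 9, 85], [439.7, 252.0])]
[]
```

View pics/p14.png

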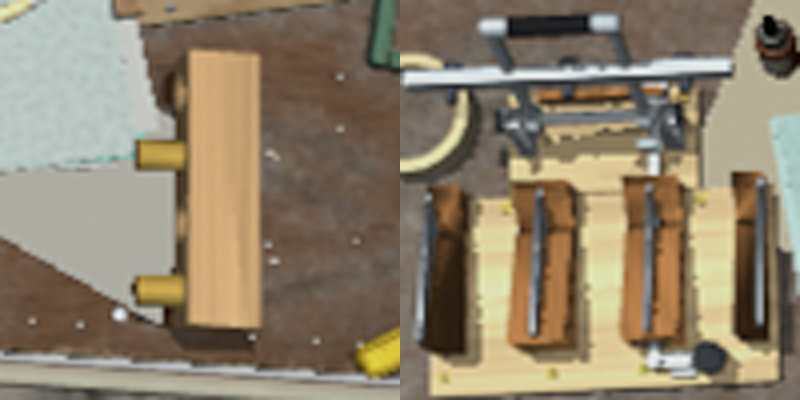

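Both tubes are home in the rack, at (160,154) and (160,290). The vee is empty, the bar is right back at (550,25), and the bottle stands at (775,40).

```bash
python3 -c "
from station import job; print(job.close_job())"
```

```text
the job is handed in; nothing more can be done
None
```

The job is handed in, with no verdict returned: both tubes that were there were seated, marked in one drop of the bar and pushed home again in holes 1 and 3, the bar is right back, and the flux bottle looks undisturbed in the last picture.

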